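# Clip the cabin side into the model boat's hull

## Robot

A 6-joint arm with a two-finger parallel gripper is mounted at the origin on the work surface. World frame = base frame: x ahead of the robot, y to its left, z up, the work surface at z = 0. Lengths are in m, angles in rad, forces in N, time in s.
With the tool pointing down it reaches from about 0.3 to 0.875 m from the base axis. Payload 6.4 kg.
Tool frame: the origin (TCP) lies midway between the tips of the shut fingers; the grasp point (between the pads) lies 19 mm behind it; z points along the fingers, y is the line along which they close (so a half turn about z gives the same grasp; the last joint's range is limited). The gripper opens to 85 mm and grips with 20 to 120 N. Pads are 22 mm wide; open, the fingers measure 114 mm over their backs; the gripper's body (76 mm by 85 mm) begins 54 mm behind the grasp point. The pads swing forward as they close: fully open they stand 13 mm farther back than shut.
Start: joints at [1.103, 0.181, 1.607, -0, 1.354, -0.206], TCP at [0.149, 0.555, 0.231] pointing down, gripper open.
Joint ranges: [-2.99, 2.99], [-0.89, 2.07], [0.3, 2.58], [-1.14, 4.28], [0, 2.63], [-3.12, 3.12]. Speed limits (rad/s): [2.57, 2.57, 3.01, 3.14, 3.14, 3.14].

## Interface

Orientations are given as a unit quaternion [w, x, y, z].
In Python, from bench import * gives the robot as it stands.
- The arm moves only by the tool play_rows, never from a script. Its argument "plan" is a list of rows, each a list of 3 entries, a list of its own where there are three numbers: the finger opening in mm, from 0 to 85.4, then the shift along the tool's x, y, z normalised to -1 to 1, where 1 is 40 cm, then the turn about the tool's z normalised to -1 to 1, where 1 is pi rad. A call has 1 to 10 rows; each row is the pose to reach, as a shift and turn from the pose commanded when the call began, along the tool's axes at that moment, turning the shorter way round; what a row does not reach only later rows make up. A row lasts 1/10 s, in which the tool goes at most 50 mm and 8.59 degrees, less where a joint would pass 70% of its speed; a pose out of reach is approached as far as the arm can. A call with a number of a shift or a turn outside -1 to 1 is refused whole. A call with a gripper value outside its range is refused whole. The fingers move at their own pace and stop on an object; the grip force is fixed at half the most. Time passes only in rows, so rows that repeat a pose let the fingers close. It gives the time, the measured TCP pose, the force, the opening and the grip force at its end, in the units of the state.
- get_obs(): the state, without advancing time (a new reading comes with each control period).
- camera(name): name is "side" or "top"; returns a dict with "image" (400x640x3 uint8, red, green, blue), "range_z" (400x640 float32, m along the optical axis (not along the pixel's ray), 0 where there is no reading), "intrinsics" (3x3 intrinsics, pixels), "k1" (the pictures are not rectified: a ray, as slopes to the right and down, at radius r is drawn at 1 + k1 r^2 times it, then the intrinsics apply), "rvec" (rotation vector, rad) and "tvec" (3), from world to camera coordinates, as OpenCV has them. Camera axes: x right, y down, z forward; pixel columns grow to the right and rows downward; lengths in m; the calibration is good to about 2 mm. A picture is of the moment at which its call begins.
- hand_in(): hands the job in; it is judged then, once.
Trained networks look in a picture, given as the dict that the camera call returned (one of the last four; its "shot" number tells which), for a name from the list of things; names that differ only in an ending like _2 or _b are one class to them, and where a whole thing is asked for, a point or a joint stands for the part that bears it (a point fixed in the world has none). Each returns a list of dicts, best first, with "conf" (0 to 1); they miss things now and then, are a little off and sometimes report something else, mostly with a low value. They report only what shows in the picture. A call takes as long as a camera call. They do not tell look-alikes from the thing itself.
- search_frame(picture, label): "rect" ([centre column, centre row, width, height] in pixels, round what is visible of it).
- masks_of(picture, label): "mask" (400x640 bool, what is visible of it) and "rect" ([centre column, centre row, width, height] in pixels, round what is visible of it).
The state is a dict: "time_s": time; "q": joint angles; "dq": joint speeds; "joint_efforts": joint torques, N m; "eef_pos": TCP position; "eef_rot": TCP orientation; "wrist_force": force on the tool from outside, world axes, zero at the start; "torque": the same for the moment, N m; "opening": opening from 0.0 (shut) to 1.0 (fully open); "grasp_force": force on a finger pad.
Only numpy, scipy, OpenCV 4.12 (cv2) and the standard library are available. Lean on these libraries where they do the work, as an engineer would, in place of code of your own. Each camera call takes 0.05 s, during which the arm holds its last target. There are 200 camera calls.

## Task

Take the cabin side panel out of the drying rack, turn its bare light-grey face to the hull's far inner wall and stand it fully down on the hull floor between that wall and the two posts, level with its fitted twin opposite. Then squeeze the two orange spring clips off the tray rim and clamp panel and wall together while the cement sets: one clip upright over the hull rim on the middle of each low shoulder of the panel, its rubber pads pushed down below the rim. Finish with the panel flat against the wall, let go of everything and leave the other things where they are.

Things in the scene. Friction and masses are not known exactly. Their poses are not given: they have to be found in the camera images.
- hull: grey plastic model-boat hull, open on top, about 320 mm long, 100 wide, fixed on a plywood stand. Origin on the table under the middle of the panels' places; x across the hull (away from the robot at yaw 0), y to the pointed bow, z up. Rim 84 above the table, inner floor at 34, upright walls 4 thick, outer faces at x = -50 and +50. The panel's place is inside the wall at x = +50, the far one.
- twin (a point): point on the hull floor under the middle of the panel's twin, which is already fitted inside the near wall, mirrored: same shape, 8 mm slab from hull x = -46 to -38, low shoulders level with the rim, raised middle (44 long) reaching 30 above the rim.
- seat (a point): foot of the hull's far wall: on the inner floor at the wall's inner face, midway along the panel's place; axes as the hull's (mm: wall inner face x = 0, outer x = 4, rim z = 50). Two round posts, 7 thick, 20 high with tapered tops, stand at y = -24 and 24, leaving a gap of 12 to the wall. When in place the panel has its origin at x = -4, y = 0, z = 0 and axes parallel to the hull's.
- panel: cabin side panel, 60 g, upright in a rack slot: slab 8 mm thick (x), 130 long (y), 50 high, with a raised middle 44 long reaching 80 high (two dark windows); low shoulders at y = 22 to 65 and -22 to -65. Origin: centre of its underside. +x face bare light grey (goes on the wall); -x face painted red-brown with two ribs 3 proud at y = -13 and 13, z = 24 to 46.
- bare (a point): point on the panel's bare light-grey face, at x = 4, y = 0, z = 40 mm in the panel's axes.
- rack: wooden drying rack, fixed, 128 x 104 x 30 mm, three open slots along its y, 11 to 12 wide, at x = -42, 0 and 42, their floors 12 above the table. Origin: centre of its underside. The panel may stand in any slot, axes parallel to the rack's. Rack and tray stand left and right of the hull, either way round.
- tray: blue open parts tray, fixed, 110 (x) x 150 (y) x 56 mm high, walls 4 thick. Origin: centre of its underside. The clips grip its rim.
- clip1: orange spring clip, 46 g, parked upright on the rim of the tray's -x wall, clip x across the wall. Origin: its pivot pin, 22 mm over that rim. z up to the two handles; jaws hang below and open along x; hinge along y; 22 wide. Half a turn about z makes no difference. Parked, the handles form a V, 56 over the tops, which stand 37 above the pivot. Rubber pads 12 high, 24 to 36 below the pivot.
- clip2: second orange spring clip, the same as clip1, parked upright on the rim of the tray's -y wall, a quarter turn from the tray: its x lies across that wall, along the tray's y.
- clip1_r (a joint): swing of one arm of clip1 (the other mirrors it), rad: about 0 as parked, 0.10 on a stack 12 mm thick (pads then flat on it, gripping with about 6 N, handles 48 over their tops), 0.34 at the firm stop of a full squeeze: about 7 N at the handle ends; handles then parallel, 28 apart outside, from 8 to 44 above the pivot, pads 23 (top) to 28 (tips) apart.
- clip2_r (a joint): the same for clip2. While either clip is being squeezed it may slide 5 to 10 mm down between the fingers; its pin stops it on the rim below.
- transom: flat grey plate, a spare part standing in another slot of the rack, 8 x 96 x 46 mm, loose; origin at the centre of its underside. To be left alone.
- bulkhead: flat plywood plate with a round dark spot, a spare part standing in another slot of the rack, 8 x 88 x 42 mm, loose; origin at the centre of its underside. To be left alone.
- propeller: red three-bladed propeller lying in the tray, 40 across, 12 high mm, loose; origin at the centre of its underside. To be left alone.
- cement: amber glass jar with white cap, 38 across, 62 high mm, loose; origin at the centre of its underside. To be left alone.
- paint_a: small red paint jar with white cap, 32 across, 44 high mm, loose; origin at the centre of its underside. To be left alone.
- paint_b: small blue paint jar with white cap, 32 across, 44 high mm, loose; origin at the centre of its underside. To be left alone.
- screwdriver: red-handled screwdriver lying on the mat, 150 long mm, loose; origin at the underside, on its long axis x. To be left alone.
- sprue: grey moulding frame lying on the mat, 148 x 68 x 8 mm, loose; origin at the centre of its underside. To be left alone.
Mind the look-alikes: they are no part of the job. There is more than one size of the panel; the job needs the smaller. Leave any blue look-alike of the clip2 alone.

How it is judged:
On the way:
1. the panel stands in its place in the hull, bare face to the wall, let go, before any clip touches it (x of panel in the frame of seat between -0.01 and 0 m and y of panel in the frame of seat between -0.012 and 0.012 m and z of panel in the frame of seat below 0.004 m and x of bare in the frame of seat above -0.0095 m and angle between panel's own z axis and vertical below 0.25 rad and contact force between each of the fingers, clip1, clip2 and panel below 0.1 N), for 0.2 s.
At the end, for the whole second after the job is handed in: The panel stands on the hull floor (3 mm), bare face within 2.5 mm of the far wall, upright, within 8 mm of the middle of its place; each clip's jaws bite on panel and hull, upright (0.3 rad), pivot under 26 mm over the rim, 30 to 58 mm from the panel's middle, one on each side (x of panel in the frame of seat between -0.007 and -0.001 m and y of panel in the frame of seat between -0.008 and 0.008 m and z of panel in the frame of seat between -0.003 and 0.003 m and x of bare in the frame of seat above -0.0025 m and angle between panel's own z axis and vertical below 0.08 rad and angle between the y axis of panel and the y axis of hull, either way round below 0.06 rad and contact force between each of clip1, clip2 and panel above 1 N and contact force between each of clip1, clip2 and hull above 1 N and angle between each of clip1, clip2's own z axis and vertical below 0.3 rad and z of clip1 in the frame of seat between 0.05 and 0.076 m and linear speed of each of clip1, clip2, panel below 0.02 m/s and z of clip2 in the frame of seat between 0.05 and 0.076 m and ((y of clip1 in the frame of panel between 0.03 and 0.058 m and y of clip2 in the frame of panel between -0.058 and -0.03 m) or (y of clip2 in the frame of panel between 0.03 and 0.058 m and y of clip1 in the frame of panel between -0.058 and -0.03 m))); the robot touches nothing.
It fails at once if a spare plate in the rack is shifted by more than 30 mm or knocked over (distance of any of transom, bulkhead from where it was at the start of the episode above 0.03 m or angle between any of transom, bulkhead's own z axis and vertical above 0.5 rad).
It fails at once if a jar is shifted by more than 30 mm or knocked over (distance of any of cement, paint_a, paint_b from where it was at the start of the episode above 0.03 m or angle between any of cement, paint_a, paint_b's own z axis and vertical above 0.5 rad).
It fails at once if the propeller, the screwdriver or the moulding frame is shifted by more than 30 mm (distance of any of propeller, screwdriver, sprue from where it was at the start of the episode above 0.03 m).
It also fails if it takes over 72 s, if anything falls off the work surface, if the arm or the gripper's body presses on something with over 40 N, if the wrist force passes 120 N, or if a joint passes its speed limit or range.

## Working session

There is one attempt and no reset: what is moved stays moved. The work goes in short steps, Python scripts to look and compute and a tool call to move; the robot and the scene stay as the last step left them, time stands still between calls to the robot, and variables do not carry over. Pictures are saved under pics/ and viewed, at most 11 in all, crops included, and the job is handed in when it is done.

Besides the shell and the picture viewer there is one more tool, called after "Request:" as name(argument=value, ...) on one line, values as JSON. play_rows: Moves the arm, as the interface text tells. Its arguments: {"type":"object","properties":{"plan":{"type":"array","items":{"type":"array"}}},"required":["plan"]}

```bash
mkdir -p pics; ls
python3 - <<'E'
from bench import *
import cv2,numpy as np
o=get_obs();print(o)
for n in("top","side"):
    c=camera(n);cv2.imwrite(f"pics/{n}0.png",c["image"][:,:,::-1]);np.savez(f"{n}0.npz",**{k:v for k,v in c.items()})
    print(n,c["intrinsics"],c["k1"],c["rvec"],c["tvec"],c["shot"])
    for l in("panel","clip1","clip2","hull","rack","tray","transom","bulkhead","cement","paint_a","propeller","screwdriver","sprue"):
        print(l,[(np.round(d["rect"]).astype(int).tolist(),round(d["conf"],2)) for d in search_frame(c,l)])
E
```

```text
pics
{'time_s': 0.0, 'q': array([ 1.10268923e+00,  1.81571685e-01,  1.60801322e+00,  1.87817318e-05,
        1.35377951e+00, -2.06284455e-01]), 'dq': array([-7.72133660e-04, -1.04755582e-03,  6.35659127e-05,  1.18996804e-03,
        2.15869419e-03, -2.61603042e-04]), 'joint_efforts': array([-3.15775236e-03, -4.44883239e+01, -3.51322961e+01, -4.89334252e-04,
        9.37219273e-03, -6.31889634e-06]), 'eef_pos': array([0.14854896, 0.55491071, 0.23036439]), 'eef_rot': array([-3.01740084e-04,  1.30539680e-01,  9.91442690e-01, -8.32962741e-04]), 'wrist_force': array([ 0.8964141 ,  0.28448728, -0.41823355]), 'torque': array([ 0.00409627,  0.00515495, -0.04104151]), 'grasp_force': 0.0, 'opening': 1.0014528702024563}
top [[456.27561285   0.         312.90497903]
 [  0.         456.27561285 206.44340457]
 [  0.           0.           1.        ]] -0.03599707791779066 [ 2.13527267 -2.14161168  0.18086445] [-0.01805221  0.50714339  1.07421488] 1
panel [([431, 225, 45, 32], 0.77), ([445, 314, 19, 73], 0.63), ([186, 248, 17, 25], 0.45)]
clip1 [([186, 248, 18, 24], 0.73), ([196, 220, 25, 16], 0.67
[... 956 characters left out ...]
5, 150, 13, 28], 0.7), ([253, 150, 20, 22], 0.68), ([259, 176, 20, 29], 0.56)]
clip2 [([275, 150, 13, 28], 0.7), ([253, 150, 20, 22], 0.68), ([259, 176, 20, 29], 0.56)]
hull [([338, 206, 52, 86], 0.73)]
rack [([351, 313, 80, 59], 0.73)]
tray [([265, 153, 50, 39], 0.92)]
transom [([352, 302, 20, 53], 0.86), ([256, 147, 14, 18], 0.7), ([263, 199, 16, 29], 0.43), ([329, 300, 28, 65], 0.17)]
bulkhead [([375, 313, 19, 49], 0.86), ([265, 155, 53, 38], 0.57)]
cement [([262, 200, 14, 22], 0.66)]
paint_a [([417, 274, 15, 22], 0.63), ([331, 155, 10, 16], 0.47)]
propeller [([276, 151, 17, 28], 0.41)]
screwdriver [([274, 253, 20, 39], 0.88), ([271, 145, 10, 14], 0.67)]
sprue [([402, 196, 35, 31], 0.55)]
```

Run:
```python
import cv2
t=cv2.imread("pics/top0.png");s=cv2.imread("pics/side0.png")
a=cv2.resize(t[90:370,120:520],(800,560),interpolation=cv2.INTER_CUBIC);cv2.imwrite("pics/top0c.png",a)
b=cv2.resize(s[120:370,140:460],(768,600),interpolation=cv2.INTER_CUBIC);cv2.imwrite("pics/side0c.png",b)
```

```text
(no output)
```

View pics/top0c.png

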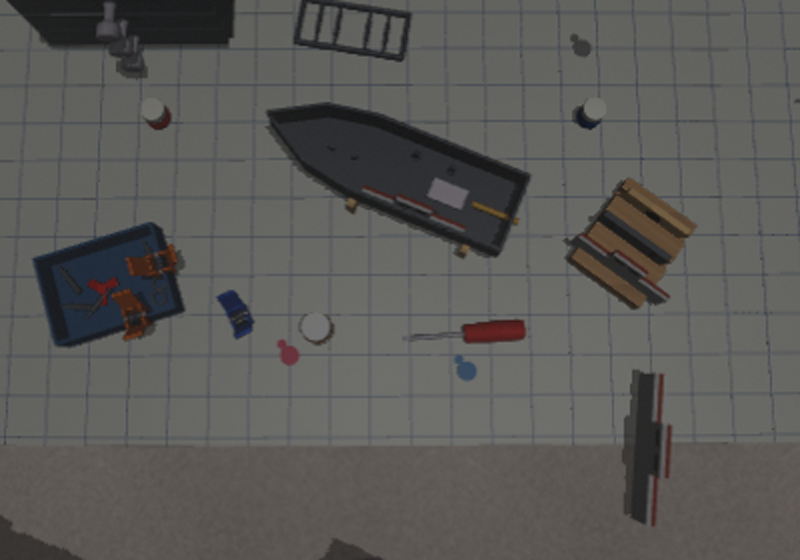

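View pics/side0c.png

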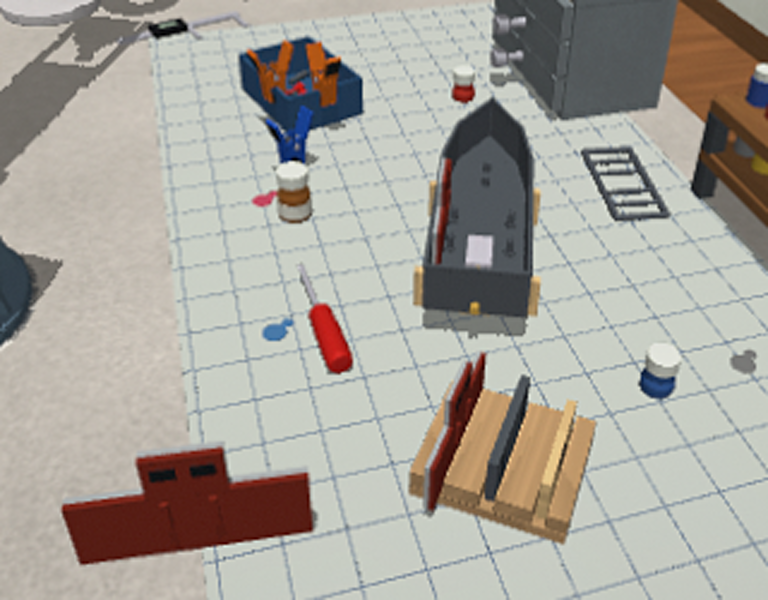

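Top crop (2x, offset 120,90): look-alikes are listed here with full-image pixels.
- **Panel:** rack panel at (431,225), large panel on the floor edge at (445,314) and the fitted twin at about (327,194). I choose the rack one.
- **Clips:** two orange clips on the tray at (196,220) and (186,248). The blue look-alike at (238,246) is left alone.
- **Rack:** transom in the middle slot and bulkhead in the far slot. The panel's red face points away from the robot (+x), so it needs about a half turn.

```bash
cat > h.py <<'E'
import numpy as np,cv2
def load(n): 
    d=np.load(n+".npz",allow_pickle=True); return {k:d[k] for k in d}
def cloud(c):
    K=np.array(c["intrinsics"]);k1=float(c["k1"]);Z=c["range_z"]
    v,u=np.mgrid[:400,:640].astype(float)
    p=cv2.undistortPoints(np.stack([u,v],-1).reshape(-1,1,2),K,np.array([k1,0,0,0,0.])).reshape(400,640,2)
    R=cv2.Rodrigues(np.array(c["rvec"]))[0];t=np.array(c["tvec"]).ravel()
    P=np.dstack([p[...,0]*Z,p[...,1]*Z,Z])
    W=(P-t)@R; W[Z<=0]=np.nan
    return W
def proj(c,X):
    return cv2.projectPoints(np.atleast_2d(X).astype(float),np.array(c["rvec"]),np.array(c["tvec"]),np.array(c["intrinsics"]),np.array([float(c["k1"]),0,0,0,0]))[0].reshape(-1,2)
E
python3 - <<'E'
from h import *
for n in("top0","side0"):
    c=load(n);W=cloud(c);R=cv2.Rodrigues(c["rvec"])[0];print(n,"cam at",-R.T@c["tvec"].ravel())
    if n=="top0":B=dict(hull=[317,180,129,74],rack=[438,212,65,64],tray=[176,232,77,61],clipA=[186,248,18,24],clipB=[196,220,25,16],panel=[431,225,45,32],big=[445,314,19,73])
    else:B=dict(hull=[338,206,52,86],rack=[351,313,80,59],tray=[265,153,50,39],clipA=[275,150,13,28],clipB=[253,150,20,22],panel=[329,298,30,65],big=[219,328,110,47])
    for k,(a,b,w,h) in B.items():
        P=W[b-h//2:b+h//2,a-w//2:a+w//2].reshape(-1,3);P=P[~np.isnan(P[:,0])]
        hist=np.histogram(P[:,2],np.arange(-.02,.16,.01))[0]
        print(k,len(P),P.min(0).round(3),P.max(0).round(3),hist)
    # mat z
    P=W.reshape(-1,3);m=abs(P[:,2])<.02;print("mat z med,std",np.median(P[m,2]),P[m,2].std())
E
```

```text
top0 cam at [ 0.32534576 -0.01354794  1.14255175]
hull 9438 [ 0.479 -0.195 -0.009] [0.682 0.135 0.117] [   0 2345 1837    5  243 3078  400  247  243  267  671   16   16   70
    0    0    0]
rack 4082 [ 0.418 -0.423 -0.007] [ 0.584 -0.25   0.095] [   0 1057  720   82 1001  466  166  368  113   20   49   40    0    0
    0    0    0]
tray 4541 [ 0.374  0.221 -0.008] [0.527 0.427 0.114] [   0  745 2016  367  143  171  195  402   46  155   99   62  134    6
    0    0    0]
clipA 432 [ 0.376  0.257 -0.005] [0.439 0.321 0.114] [ 0 38 93  2  4  7 17 22 25 82 47 36 56  3  0  0  0]
clipB 383 [ 0.449  0.223 -0.004] [0.501 0.307 0.111] [ 0  6 83 12  4  6 16 22 18 73 52 25 63  3  0  0  0]
panel 1402 [ 0.422 -0.373 -0.005] [ 0.503 -0.251  0.095] [  0 132 110  32 476 217  87 140  99  20  49  40   0   0   0   0   0]
big 1291 [ 0.161 -0.37  -0.009] [ 0.333 -0.316  0.109] [  0 196 173  83  81  94  87 100 259  38  33  39 108   0   0   0   0]
mat z med,std -0.0006938133842571132 0.0031830643297146174
side0 cam at [ 0.28655552 -0.76373619  0.61791674]
hull 4455 [ 0.479 -0.196 -0.004] [0.76  0.272 0.11
[... 198 characters left out ...]
  26   16    0    0
    0    0    0]
tray 1894 [ 0.359  0.141 -0.005] [0.572 0.558 0.111] [  0 130 469 173 134 153 195 232  80  97  82  69  77   3   0   0   0]
clipA 335 [ 0.447  0.219 -0.001] [0.534 0.503 0.111] [ 0  3 45  2  6 17 38 47 30 30 41 38 36  2  0  0  0]
clipB 439 [ 0.377  0.233 -0.003] [0.453 0.51  0.109] [ 0  4 35 41 22 40 62 70 29 46 40 27 23  0  0  0  0]
panel 1913 [ 0.421 -0.368 -0.003] [ 0.533 -0.18   0.093] [  0 286 239  84 653 161  78 109 147  34  45  77   0   0   0   0   0]
big 5038 [ 0.144 -0.365 -0.004] [ 0.358 -0.207  0.109] [   0 1191  823  324  336  333  361  370  621  131  138  148  262    0
    0    0    0]
mat z med,std -0.00033810615139205234 0.003637952487492718
```

```bash
cat >> h.py <<'E'
def pts(names,bxy,z0,z1):
    o=[]
    for n in names:
        W=cloud(load(n)).reshape(-1,3);W=W[~np.isnan(W[:,0])]
        m=(W[:,0]>bxy[0])&(W[:,0]<bxy[1])&(W[:,1]>bxy[2])&(W[:,1]<bxy[3])&(W[:,2]>z0)&(W[:,2]<z1)
        o.append(W[m])
    return o
def line(P): # direction/centre of xy
    v=cv2.fitLine(P[:,:2].astype(np.float32),cv2.DIST_HUBER,0,.001,.001).ravel()
    return v
E
python3 - <<'E'
from h import *
N=("top0","side0")
box=(.46,.70,-.2,.3)
# twin raised part
for n,P in zip(N,pts(N,box,.092,.125)):
    v=line(P);d=v[:2]*np.sign(v[1]);s=(P[:,:2]-v[2:])@d
    print(n,"twin top",len(P),"yaw",np.degrees(np.arctan2(-d[0],d[1])).round(2),"c",v[2:],"ends",np.percentile(s,[1,99]),"mid",v[2:]+d*(np.percentile(s,[1,99]).mean()))
yaw=np.radians(20)
for z0,z1 in((.04,.055),(.055,.078),(.079,.09),(.09,.12)):
  for n,P in zip(N,pts(N,box,z0,z1)):
    for it in range(1):
        ax=np.array([np.cos(yaw),np.sin(yaw)]);ay=np.array([-ax[1],ax[0]])
    x=P[:,:2]@ax;y=P[:,:2]@ay
    m=(y>-.33)&(y<-.20)
    print(n,z0,"y",y.min().round(3),y.max().round(3),"x hist from",x[m].min().round(3), np.histogram(x[m],np.arange(.40,.64,.004))[0])
E
```

```text
top0 twin top 164 yaw 11.21 c [0.50620073 0.06351503] ends [-0.13456184  0.21757168] mid [0.49812967 0.10422764]
side0 twin top 121 yaw 10.11 c [ 0.5146253  -0.00222421] ends [-0.07396967  0.28187942] mid [0.49637374 0.10011589]
top0 0.04 y -0.369 0.107 x hist from 0.398 [ 3  2  4  5  8  7  5  2  3  3  4  6  9  8  7 11 10  7 10  3  7  8 10  9
 11  8  6  8  5 10  3  5  4  3  3  4  4 11  5  4  4  2  4  3  3  3  4  3
  5  5  3  6  7  4  4  1  0  0  0]
side0 0.04 y -0.378 0.107 x hist from 0.397 [13 13 11 19 11  2  0  0  3  6  0  3  0  0  0  2  3 10  7  6  4  7  7  7
  6 10 10  4  9  7  0  0  0  0  0  0  7  5  0  0  0  0  0  0  1  1  1  0
  1  2  9  5  5  1  3  1  0  0  0]
top0 0.055 y -0.37 0.106 x hist from 0.398 [2 5 5 5 5 5 3 3 3 3 3 5 3 3 4 4 3 4 3 4 3 2 4 3 0 0 1 5 7 6 6 7 7 6 6 5 7
 8 5 8 6 5 7 5 6 9 6 4 6 5 7 8 9 7 8 1 0 0 0]
side0 0.055 y -0.378 0.107 x hist from 0.397 [21 17 21 18 10  5  4  0  8 18  4  0  0  0  5  1  0  0 11  2  0  0  4  4
  0  0  0  1  1  1  2  1  2  0  2  1  1  1  1  1  1  2  1  0  1  0  1  0
  0  0  0  6  4  4  5  0  0  0  0]
top0 0.079 y -0.373 0.093 x hist
[... 165 characters left out ...]
 7  8  3  6  8  2  0  0  0]
side0 0.079 y -0.379 0.093 x hist from 0.397 [11 14 10 10  9  4  5  3  9 11  9  6 10  8  9  6  8  5  5  1  1  1  2  5
  0  0  0  0  6  2  2  5  3  3  3  2  4  2  2  3  2  5  1  3  3  3  1  2
  2  4  2  3  4  2  3  2  0  0  0]
top0 0.09 y -0.246 0.103 x hist from 0.463 [ 0  0  0  0  0  0  0  0  0  0  0  0  0  0  0  1 10 12 14 16 12 14 14  7
  2  0  0  0  0  0  0  0  0  0  0  0  0  0  0  0  0  0  0  0  0  0  0  0
  0  0  0  0  0  0  0  0  0  0  0]
side0 0.09 y -0.251 0.1 x hist from 0.462 [ 0  0  0  0  0  0  0  0  0  0  0  0  0  0  0  8 22 10  3  6  3  9  5  3
  0  0  0  0  0  0  0  0  0  0  0  0  0  0  0  0  0  0  0  0  0  0  0  0
  0  0  0  0  0  0  0  0  0  0  0]
```

```bash
cat >> h.py <<'E'
from scipy.optimize import least_squares
def sdf(q,boxes):
    d=[]
    for lo,hi in boxes:
        lo=np.array(lo);hi=np.array(hi);e=np.abs(q-(lo+hi)/2)-(hi-lo)/2
        d.append(np.linalg.norm(np.maximum(e,0),axis=1)+np.minimum(e.max(1),0))
    return np.min(d,axis=0)
def toloc(P,x):
    c,s=np.cos(x[2]),np.sin(x[2]);d=P-np.array([x[0],x[1],x[3] if len(x)>3 else 0])
    return np.column_stack([d[:,0]*c+d[:,1]*s,-d[:,0]*s+d[:,1]*c,d[:,2]])
def fit(P,boxes,x0,lo,hi,f=.0015,it=4,cut=.012):
    x=np.array(x0,float)
    for k in range(it):
        q=toloc(P,x);m=((q>np.array(lo))&(q<np.array(hi))).all(1)
        if k>0: m&=np.abs(sdf(q,boxes))<cut
        Q=P[m];r=least_squares(lambda y:sdf(toloc(Q,y),boxes),x,loss="soft_l1",f_scale=f,x_scale=[.01,.01,.1,.01][:len(x)]);x=r.x
    return x,len(Q),np.sqrt(np.mean(np.minimum(np.abs(r.fun),.01)**2))
mm=lambda L:[(np.array(a)/1e3,np.array(b)/1e3) for a,b in L]
HULL=mm([((46,-85,20),(50,70,84)),((-50,-85,20),(-46,70,84)),((-46,-85,20),(46,70,34)),((-46,-65,34),(-38,65,84)),((-46,-22,34),(-38,22,114)),
 ((27,-27.5,34),(34,-20.5,52)),((27,20.5,34),(34,27.5,52)),((-34,-27.5,34),(-27,-20.5,52)),((-34,20.5,34),(-27,27.5,52))])
PANEL=mm([((-4,-65,0),(4,65,50)),((-4,-22,0),(4,22,80)),((-7,-14,24),(-4,-12,46)),((-7,12,24),(-4,14,46))])
RACK=mm([((-64,-52,0),(-48,52,30)),((-36,-52,0),(-6,52,30)),((6,-52,0),(36,52,30)),((48,-52,0),(64,52,30)),((-64,-52,0),(64,52,12))])
TRAY=mm([((-55,-75,0),(-51,75,56)),((51,-75,0),(55,75,56)),((-55,-75,0),(55,-71,56)),((-55,71,0),(55,75,56)),((-55,-75,0),(55,75,4))])
E
cat > f1.py <<'E'
from h import *
N=("top0","side0")
C={n:(lambda W:W[~np.isnan(W[:,0])])(cloud(load(n)).reshape(-1,3)) for n in N}
C["both"]=np.vstack([C[n] for n in N])
for k,P in C.items():
    x,n,r=fit(P,HULL,[.575,-.045,-.35,0],(-.054,-.075,.028),(.054,.068,.13));print("hull",k,x.round(4),n,r.round(4))
    x,n,r=fit(P,RACK,[.505,-.335,-.5,0],(-.068,-.056,.006),(.068,.056,.034));print("rack",k,x.round(4),n,r.round(4))
    x,n,r=fit(P,PANEL,[.465,-.31,-.5+3.14,.012],(-.012,-.07,.022),(.012,.07,.09));print("panel",k,x.round(4),n,r.round(4))
    x,n,r=fit(P,TRAY,[.455,.29,.2,0],(-.06,-.08,.03),(.06,.08,.06),);print("tray",k,x.round(4),n,r.round(4))
E
python3 f1.py
```

```text
hull top0 [ 5.703e-01 -6.370e-02 -3.937e-01 -4.000e-04] 2602 0.0023
rack top0 [ 0.4994 -0.3276 -0.6468 -0.001 ] 1446 0.0018
panel top0 [ 0.4632 -0.3044  2.4989  0.0118] 395 0.0011
tray top0 [0.4456 0.3208 0.3036 0.0019] 759 0.0016
hull side0 [ 5.695e-01 -6.900e-02 -3.934e-01  1.000e-04] 1346 0.002
rack side0 [ 0.4977 -0.3286 -0.639  -0.0011] 2515 0.0012
panel side0 [ 0.4631 -0.3066  2.4965  0.0113] 531 0.0006
tray side0 [0.4463 0.3183 0.3061 0.0017] 503 0.0019
hull both [ 5.690e-01 -6.750e-02 -3.924e-01 -1.000e-04] 3958 0.0022
rack both [ 0.4981 -0.3287 -0.6407 -0.0011] 3957 0.0015
panel both [ 0.4627 -0.3062  2.4989  0.0114] 928 0.0011
tray both [0.4463 0.3186 0.3042 0.0024] 1246 0.0019
```

```bash
cat > f2.py <<'E'
from h import *
import sys
N=sys.argv[1:] or ("top0","side0")
cl={n:load(n) for n in N}
D={}
for n in N:
    W=cloud(cl[n]);I=cl[n]["image"].astype(int);ok=~np.isnan(W[...,0]);D[n]=(W[ok],I[ok])
for n in N:
    P,I=D[n]
    for lab,yaw in(("yawfree",None),):
        x,k,r=fit(P,HULL,[.569,-.067,-.393],(-.054,-.075,.075),(-.03,.075,.13));print(n,"twin-only",x.round(4),k,r.round(4))
    q=toloc(P,[.569,-.067,-.393]);
    m=(q[:,2]>.093)&(abs(q[:,0]+.042)<.012)&(abs(q[:,1])<.06);print("  twin raised y ends",np.percentile(q[m,1],[0,2,98,100]).round(4),"x",np.percentile(q[m,0],[5,50,95]).round(4),m.sum())
    m=(q[:,2]>.045)&(q[:,2]<.078)&(abs(q[:,0]-.046)<.012)&(abs(q[:,1])<.065);v=line(q[m]);print("  far inner x",np.median(q[m,0]).round(4),"slope",(v[0]/v[1]).round(4),m.sum())
    m=(q[:,2]>.080)&(q[:,2]<.09)&(abs(q[:,0]-.048)<.01)&(abs(q[:,1])<.065);v=line(q[m]);print("  far rim x",np.percentile(q[m,0],[5,50,95]).round(4),"z",np.median(q[m,2]).round(4),m.sum())
    p=toloc(P,[.463,-.306,2.498,.0115]);m=(abs(p[:,0])<.015)&(abs(p[:,1])<.09)&(p[:,2]>.024)&(p[:,2]<.1)
    print("  panel y ends",np.percentile(p[m,1],[1,99]).round(4),"ztop",p[m,2].max().round(4));m&=p[:,2]>.055;print("  raised ends",np.percentile(p[m,1],[1,99]).round(4),"x",np.percentile(p[m,0],[5,50,95]).round(4))
    for nm,(b,e) in dict(A=((.355,.46),(.255,.33)),B=((.44,.52),(.21,.32))).items():
        pass
    org=(I[:,0]>1.6*I[:,2])&(I[:,0]>1.25*I[:,1])&(I[:,1]>I[:,2]*1.1)
    t=toloc(P,[.4463,.3186,.304]);m=org&(t[:,2]>.062)&(abs(t[:,0])<.1)&(abs(t[:,1])<.12)
    for nm,s in(("A",m&(abs(t[:,0]+.053)<.035)&(abs(t[:,1]+.02)<.025)),("B",m&(abs(t[:,0]-.012)<.022)&(abs(t[:,1]+.073)<.035))):
        for z0,z1 in((.062,.085),(.085,.1),(.1,.12)):
            u=t[s&(t[:,2]>z0)&(t[:,2]<z1)]
            if len(u)>3:print("  clip",nm,z0,len(u),"x",np.percentile(u[:,0],[2,50,98]).round(4),"y",np.percentile(u[:,1],[2,50,98]).round(4),"zmax",u[:,2].max().round(4))
E
python3 f2.py
```

```text
top0 twin-only [ 0.569  -0.0658 -0.4018] 390 0.0013
  twin raised y ends [-0.0215 -0.0208  0.0216  0.0225] x [-0.0466 -0.0437 -0.0388] 98
  far inner x 0.046 slope 0.0032 196
  far rim x [0.0455 0.0477 0.0501] z 0.0834 98
  panel y ends [-0.0662  0.0626] ztop 0.0832
  raised ends [-0.0236  0.0203] x [-0.0026  0.0036  0.0054]
  clip A 0.062 86 x [-0.068  -0.0469 -0.0383] y [-0.0399 -0.0292 -0.017 ] zmax 0.0846
  clip A 0.085 49 x [-0.0739 -0.0372 -0.033 ] y [-0.0385 -0.0284 -0.0182] zmax 0.0997
  clip A 0.1 59 x [-0.0801 -0.032  -0.0258] y [-0.0389 -0.029  -0.0183] zmax 0.1144
  clip B 0.062 54 x [-0.0094  0.0041  0.0104] y [-0.086  -0.0618 -0.0557] zmax 0.0844
  clip B 0.085 39 x [-0.0093  0.0004  0.0084] y [-0.0905 -0.0548 -0.0501] zmax 0.0996
  clip B 0.1 56 x [-0.0093 -0.0014  0.0081] y [-0.0995 -0.0501 -0.0438] zmax 0.1111
side0 twin-only [ 0.5694 -0.0693 -0.3941] 195 0.001
  twin raised y ends [-0.0265 -0.0252  0.0169  0.0184] x [-0.0444 -0.04   -0.0369] 63
  far inner x 0.0471 slope 0.0025 26
  far rim x [0.0474 0.0482 0.0504] z 0.0839 61
  panel y ends [-0.0621  0.0663] ztop 0.0819
  raised ends [-0.0214  0.0232] x [-0.0047 -0.0024  0.003 ]
  clip A 0.062 80 x [-0.071  -0.0519 -0.0373] y [-0.0424 -0.0385 -0.0191] zmax 0.0848
  clip A 0.085 34 x [-0.0776 -0.0362 -0.0294] y [-0.0412 -0.0375 -0.0203] zmax 0.0997
  clip A 0.1 29 x [-0.0814 -0.0322 -0.0269] y [-0.0423 -0.0349 -0.021 ] zmax 0.1093
  clip B 0.062 47 x [-0.0089 -0.0001  0.0082] y [-0.0933 -0.0861 -0.0534] zmax 0.0847
  clip B 0.085 32 x [-0.0094 -0.0018  0.0097] y [-0.0958 -0.0551 -0.0502] zmax 0.0987
  clip B 0.1 37 x [-0.0097 -0.0021  0.0088] y [-0.1019 -0.0531 -0.0464] zmax 0.1106
```

```bash
cat > go.py <<'E'
import sys,numpy as np
from bench import *
from scipy.spatial.transform import Rotation as Ro
def show():
    o=get_obs();R=Ro.from_quat(np.array(o["eef_rot"])[[1,2,3,0]]).as_matrix()
    psi=np.degrees(np.arctan2(R[1,1],R[0,1]))
    print("t",round(o["time_s"],2),"tcp",o["eef_pos"].round(4),"psi",psi.round(2),"F",o["wrist_force"].round(1),"op",round(o["opening"]*85.4,1),"gf",round(o["grasp_force"],1),"q",o["q"].round(2),"tilt",R[:,2].round(3))
    return o,R,psi
def rel(x,y,z,ps,o=None):
    o,R,psi=show();d=R.T@(np.array([x,y,z])-o["eef_pos"])/.4
    t=(psi-ps);t=(t+180)%360-180
    print("->",x,y,z,ps,"shift",d.round(4).tolist(),"turn",round(t/180,4))
if __name__=="__main__":
    a=list(map(float,sys.argv[1:]))
    if a: rel(*a)
    else: show()
E
python3 go.py .4629 -.306 .2 -36.9
```

```text
t 1.4 tcp [0.1488 0.5554 0.2313] psi 75.0 F [-0.4  0.1  0.3] op 85.4 gf 0.0 q [ 1.1   0.18  1.61 -0.    1.35 -0.21] tilt [ 0.  0. -1.]
-> 0.4629 -0.306 0.2 -36.9 shift [-1.3159, -1.877, 0.0782] turn 0.6217
```

Request:
play_rows(plan=[[30,[-0.658,-0.938,0.03],0.31],[30,[-0.658,-0.938,0.03],0.31],[30,[-0.658,-0.938,0.03],0.31],[30,[-0.658,-0.938,0.03],0.31],[30,[-0.658,-0.938,0.03],0.31],[30,[-0.658,-0.938,0.03],0.31],[30,[-0.658,-0.938,0.03],0.31],[30,[-0.658,-0.938,0.03],0.31],[30,[-0.658,-0.938,0.03],0.31],[30,[-0.658,-0.938,0.03],0.31]])

```text
time_s: 2.4
eef_pos: [0.3077, 0.1204, 0.2197]
eef_rot: [0.001, 0.583, 0.813, -0.0]
wrist_force: [-0.1, 1.2, 0.3]
opening: 0.358
grasp_force: 0.0
```

```bash
python3 go.py .4629 -.306 .2 -36.9
```

```text
t 2.4 tcp [0.3077 0.1204 0.2197] psi 18.71 F [-0.1  1.2  0.3] op 30.6 gf 0.0 q [ 0.01 -0.43  2.18 -0.    1.4  -0.32] tilt [ 0.002 -0.002 -1.   ]
-> 0.4629 -0.306 0.2 -36.9 shift [-1.1339, 0.0256, 0.0517] turn 0.3089
```

Request:
play_rows(plan=[[30,[-0.95,0.02,0.03],0.309],[30,[-0.95,0.02,0.03],0.309],[30,[-0.95,0.02,0.03],0.309],[30,[-0.95,0.02,0.03],0.309],[30,[-0.95,0.02,0.03],0.309],[30,[-0.95,0.02,0.03],0.309],[30,[-0.95,0.02,0.03],0.309],[30,[-0.95,0.02,0.03],0.309],[30,[-0.95,0.02,0.03],0.309],[30,[-0.95,0.02,0.03],0.309]])

```text
time_s: 3.4
eef_pos: [0.4385, -0.2307, 0.2067]
eef_rot: [-0.001, 0.893, 0.451, -0.0]
wrist_force: [-0.6, 0.3, -1.3]
opening: 0.352
grasp_force: 0.0
```

```bash
python3 go.py .4629 -.306 .1 -36.9
```

```text
t 3.4 tcp [ 0.4385 -0.2307  0.2067] psi -36.44 F [-0.6  0.3 -1.3] op 30.1 gf 0.0 q [-0.72  0.03  1.83  0.    1.29 -0.09] tilt [-0.001  0.001 -1.   ]
-> 0.4629 -0.306 0.1 -36.9 shift [-0.1152, 0.1614, 0.2665] turn 0.0026
```

Request:
play_rows(plan=[[30,[-0.115,0.161,0.05],0.003],[30,[-0.115,0.161,0.05],0.003],[30,[-0.115,0.161,0.266],0.003],[30,[-0.115,0.161,0.266],0.003],[30,[-0.115,0.161,0.266],0.003],[30,[-0.115,0.161,0.266],0.003]])

```text
time_s: 4.0
eef_pos: [0.4631, -0.3051, 0.1014]
eef_rot: [-0.001, 0.894, 0.447, -0.0]
wrist_force: [-1.4, -0.8, 1.0]
opening: 0.347
grasp_force: 0.0
```

```bash
python3 - <<'E'
from bench import *
import cv2,numpy as np
for n in("top","side"):
    c=camera(n);np.savez(n+"1.npz",**c)
    im=c["image"][:,:,::-1]; im=im[160:280,380:490] if n=="top" else im[250:350,290:400]
    cv2.imwrite(f"pics/{n}1.png",cv2.resize(im,None,fx=3.5,fy=3.5,interpolation=cv2.INTER_CUBIC))
a=cv2.imread("pics/top1.png");b=cv2.imread("pics/side1.png");h=max(a.shape[0],b.shape[0])
p=lambda i:cv2.copyMakeBorder(i,0,h-i.shape[0],0,0,0)
cv2.imwrite("pics/close1.png",np.hstack([p(a),p(b)]))
E
python3 go.py .4629 -.306 .066 -36.9
```

```text
t 4.1 tcp [ 0.4645 -0.3069  0.1037] psi -36.89 F [0.4 0.1 1.1] op 30.0 gf 0.0 q [-0.8   0.29  1.76  0.    1.09 -0.15] tilt [ 0.003 -0.003 -1.   ]
-> 0.4629 -0.306 0.066 -36.9 shift [-0.0005, -0.005, 0.0941] turn 0.0001
```

View pics/close1.png

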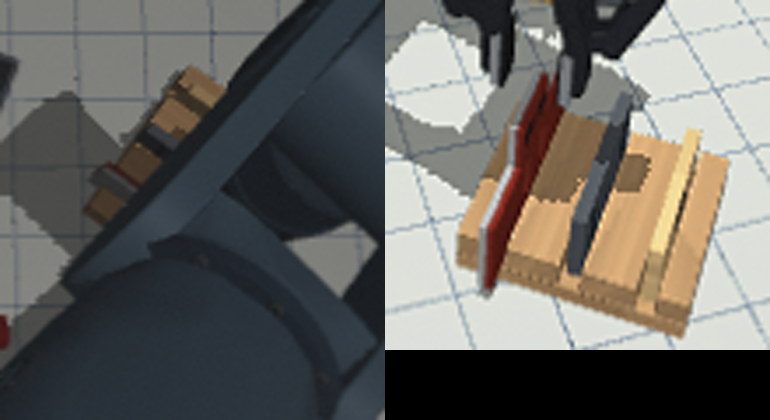

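The side crop shows the fingers straddling the small red panel's raised middle, with the transom clear of them. Descending and gripping.

Request:
play_rows(plan=[[30,[0,-0.003,0.05],0],[30,[0,-0.003,0.09],0],[30,[0,-0.003,0.092],0],[5,[0,-0.003,0.092],0],[5,[0,-0.003,0.092],0],[5,[0,-0.003,0.092],0],[5,[0,-0.003,0.092],0],[5,[0,-0.003,0.092],0],[5,[0,-0.003,-0.1],0],[5,[0,-0.003,-0.29],0]])

```text
time_s: 5.1
eef_pos: [0.4612, -0.3052, 0.1644]
eef_rot: [-0.002, 0.895, 0.446, -0.0]
wrist_force: [0.8, -1.5, -0.1]
opening: 0.082
grasp_force: 61.5
```

```bash
python3 go.py .55 -.15 .22 70
```

```text
t 5.1 tcp [ 0.4612 -0.3052  0.1644] psi -36.97 F [ 0.8 -1.5 -0.1] op 7.0 gf 61.5 q [-0.8   0.2   1.72  0.    1.22 -0.15] tilt [-0.002  0.002 -1.   ]
-> 0.55 -0.15 0.22 70.0 shift [0.4435, -0.0565, -0.1386] turn -0.5943
```

Request:
play_rows(plan=[[5,[0,0,-0.12],0],[5,[0.3,-0.04,-0.12],-0.5],[5,[0.44,-0.05,-0.12],-0.5],[5,[0.44,-0.05,-0.12],-0.5],[5,[0.44,-0.05,-0.12],-0.5],[5,[0.44,-0.05,-0.12],-0.5],[5,[0.44,-0.05,-0.12],-0.5],[5,[0.44,-0.05,-0.12],-0.5],[5,[0.44,-0.05,-0.12],-0.5],[5,[0.44,-0.05,-0.12],-0.5]])

```text
time_s: 6.1
eef_pos: [0.5519, -0.1531, 0.2127]
eef_rot: [0.0, 0.417, 0.909, -0.0]
wrist_force: [-0.3, 0.1, -0.5]
opening: 0.08
grasp_force: 61.4
```

```bash
python3 go.py .55 -.15 .22 140
```

```text
t 6.1 tcp [ 0.5519 -0.1531  0.2127] psi 40.75 F [-0.3  0.1 -0.5] op 6.8 gf 61.4 q [-0.48  0.19  1.63 -0.    1.32 -1.19] tilt [ 0.001 -0.    -1.   ]
-> 0.55 -0.15 0.22 140.0 shift [0.0091, 0.0015, -0.0183] turn -0.5514
```

Request:
play_rows(plan=[[5,[0,0,0],-0.46],[5,[0,0,0],-0.46],[5,[0,0,0],-0.46],[5,[0,0,0],-0.46],[5,[0,0,0],-0.46],[5,[0,0,0],-0.46],[5,[0,0,0],-0.46],[5,[0,0,0],-0.46],[5,[0,0,0],-0.46],[5,[0,0,0],-0.46]])

```text
time_s: 7.1
eef_pos: [0.5519, -0.1532, 0.2127]
eef_rot: [0.0, -0.288, 0.958, -0.0]
wrist_force: [0.5, 0.4, -1.2]
opening: 0.077
grasp_force: 61.4
```

```bash
python3 go.py .602 -.083 .2 157.4
```

```text
t 7.1 tcp [ 0.5519 -0.1532  0.2127] psi 123.5 F [ 0.5  0.4 -1.2] op 6.6 gf 61.4 q [-0.48  0.19  1.63 -0.    1.32 -2.63] tilt [ 0.001 -0.    -1.   ]
-> 0.602 -0.083 0.2 157.4 shift [-0.2014, 0.0773, 0.0318] turn -0.1883
```

Request:
play_rows(plan=[[5,[-0.201,0.077,0.03],-0.188],[5,[-0.201,0.077,0.03],-0.188],[5,[-0.201,0.077,0.03],-0.188],[5,[-0.201,0.077,0.03],-0.188],[5,[-0.201,0.077,0.03],-0.188],[5,[-0.201,0.077,0.03],-0.188],[5,[-0.201,0.077,0.03],-0.188]])

```text
time_s: 7.8
eef_pos: [0.6022, -0.0837, 0.2004]
eef_rot: [0.0, -0.551, 0.835, -0.0]
wrist_force: [0.5, -0.5, 0.4]
opening: 0.079
grasp_force: 61.4
```

```bash
python3 - <<'E'
from bench import *
from h import *
PB=np.array([0,0,0])
for n in("side","top"):
    c=camera(n);np.savez(n+"2.npz",**c)
    cv2.imwrite(f"pics/{n}2.png",c["image"][:,:,::-1])
import go;o,R,psi=go.show()
x0=[*o["eef_pos"][:2],np.radians(psi+180),o["eef_pos"][2]-.0545]
for n in("side2","top2"):
    W=cloud(load(n)).reshape(-1,3);W=W[~np.isnan(W[:,0])]
    print(n,"guess",np.round(x0,4));x,k,r=fit(W,PANEL,x0,(-.012,-.075,-.005),(.012,.075,.046),cut=.006);print(x.round(4),k,r.round(4), "dloc",toloc(np.array([[x[0],x[1],0]]),[x0[0],x0[1],x0[2]]).round(4))
E
python3 -c "
import cv2;i=cv2.imread('pics/side2.png');cv2.imwrite('pics/side2c.png',cv2.resize(i[100:270,270:430],None,fx=3.5,fy=3.5,interpolation=cv2.INTER_CUBIC))"
```

```text
t 7.9 tcp [ 0.6022 -0.0837  0.2003] psi 156.9 F [ 0.5  0.1 -0.9] op 6.5 gf 61.4 q [-0.33  0.28  1.55  0.    1.31 -3.07] tilt [ 0. -0. -1.]
side2 guess [ 0.6022 -0.0837  5.8801  0.1458]
[ 0.6029 -0.0842  5.8888  0.1458] 99 0.0009 dloc [[ 0.0008 -0.0002  0.    ]]
top2 guess [ 0.6022 -0.0837  5.8801  0.1458]
[ 0.6029 -0.0818  5.8813  0.1458] 171 0.0006 dloc [[-0.0001  0.002   0.    ]]
```

View pics/side2c.png

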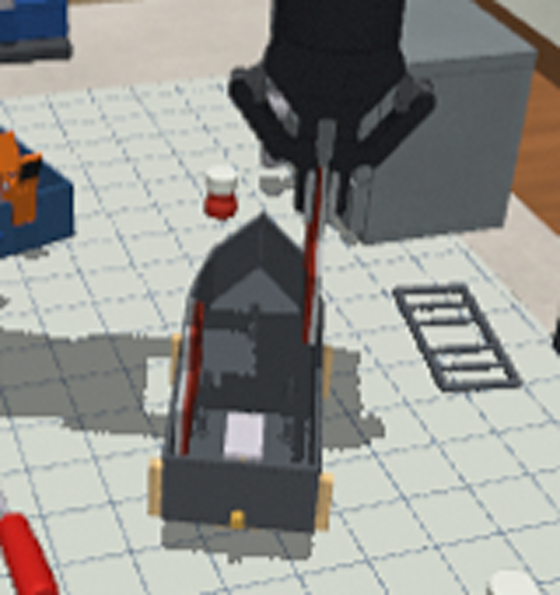

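Side crop: the panel hangs over the hull with its red face inward (to the left) and its bare face to the far wall. It is parallel to that wall and about 6 mm inside it. Lowering it below the rim, above the posts.

Request:
play_rows(plan=[[5,[0,0,0.08],-0.003],[5,[0,0,0.12],-0.003],[5,[0,0,0.15],-0.003],[5,[0,0,0.18],-0.003],[5,[0,0,0.21],-0.003],[5,[0,0,0.212],-0.003]])

```text
time_s: 8.5
eef_pos: [0.6013, -0.0831, 0.1134]
eef_rot: [-0.001, -0.556, 0.831, 0.001]
wrist_force: [-0.1, 0.4, -0.1]
opening: 0.081
grasp_force: 61.5
```

```bash
python3 go.py .607 -.085 .1145 157.3
```

```text
t 8.5 tcp [ 0.6013 -0.0831  0.1134] psi 157.56 F [-0.1  0.4 -0.1] op 6.9 gf 61.5 q [-0.33  0.38  1.61 -0.    1.15 -3.08] tilt [-0.003  0.001 -1.   ]
-> 0.607 -0.085 0.1145 157.3 shift [-0.0011, -0.0151, -0.0028] turn 0.0014
```

Request:
play_rows(plan=[[5,[0,-0.005,0],0],[5,[0,-0.01,0],0],[5,[0,-0.0125,0],0],[5,[0,-0.0125,0],0]])

```text
time_s: 8.9
eef_pos: [0.607, -0.0853, 0.1158]
eef_rot: [0.0, -0.556, 0.831, -0.0]
wrist_force: [-1.9, -0.3, -0.3]
opening: 0.081
grasp_force: 61.6
```

Request:
play_rows(plan=[[5,[0,-0.0025,0],0],[5,[0,-0.0025,0],0]])

```text
time_s: 9.1
eef_pos: [0.6073, -0.0854, 0.1152]
eef_rot: [-0.0, -0.556, 0.831, 0.001]
wrist_force: [-3.1, 1.3, 1.3]
opening: 0.085
grasp_force: 61.8
```

Request:
play_rows(plan=[[5,[0,-0.0025,0],0],[5,[0,-0.0025,0],0]])

```text
time_s: 9.3
eef_pos: [0.6075, -0.0855, 0.1148]
eef_rot: [-0.001, -0.556, 0.831, 0.001]
wrist_force: [-5.8, 1.5, 1.1]
opening: 0.079
grasp_force: 62.0
```

Request:
play_rows(plan=[[5,[0,0.0065,0],0],[5,[0,0.0065,0.01],0],[5,[0,0.0065,0.02],0],[5,[0,0.0065,0.03],0],[5,[0,0.0065,0.04],0],[5,[0,0.0065,0.05],0],[5,[0,0.0065,0.055],0],[5,[0,0.0065,0.055],0]])

```text
time_s: 10.1
eef_pos: [0.6061, -0.0851, 0.0928]
eef_rot: [-0.0, -0.556, 0.831, 0.0]
wrist_force: [0.4, -0.0, -1.0]
opening: 0.077
grasp_force: 61.5
```

Request:
play_rows(plan=[[5,[0,0,0.005],0],[5,[0,0,0.009],0],[5,[0,0,0.009],0]])

```text
time_s: 10.4
eef_pos: [0.6062, -0.0851, 0.0895]
eef_rot: [-0.0, -0.556, 0.831, 0.0]
wrist_force: [0.9, 0.5, -0.2]
opening: 0.079
grasp_force: 61.5
```

Request:
play_rows(plan=[[5,[0,0,0.004],0],[5,[0,0,0.004],0]])

```text
time_s: 10.6
eef_pos: [0.6067, -0.0853, 0.0884]
eef_rot: [0.0, -0.556, 0.831, -0.0]
wrist_force: [-0.2, -1.4, 1.0]
opening: 0.083
grasp_force: 61.7
```

Request:
play_rows(plan=[[5,[0,0,0.003],0],[5,[0,0,0.003],0]])

```text
time_s: 10.8
eef_pos: [0.6068, -0.0853, 0.0884]
eef_rot: [0.0, -0.556, 0.831, -0.0]
wrist_force: [-2.8, 0.7, 8.0]
opening: 0.082
grasp_force: 62.9
```

Request:
play_rows(plan=[[5,[0,-0.003,-0.001],0],[5,[0,-0.003,-0.001],0],[28,[0,-0.003,-0.002],0],[28,[0,-0.003,-0.002],0],[28,[0,-0.003,-0.002],0],[28,[0,-0.003,-0.002],0],[28,[0,-0.003,-0.15],0],[28,[0,-0.003,-0.4],0],[28,[0,-0.003,-0.4],0],[28,[0,-0.003,-0.4],0]])

```text
time_s: 11.8
eef_pos: [0.6108, -0.0866, 0.2548]
eef_rot: [0.004, -0.556, 0.831, -0.005]
wrist_force: [-0.1, 0.0, 0.9]
opening: 0.327
grasp_force: 0.0
```

```bash
python3 go.py .4677 .2488 .22 107.4; python3 go.py .4677 .2488 .22 -72.6
```

```text
t 11.8 tcp [ 0.6108 -0.0866  0.2548] psi 157.58 F [-0.1  0.   0.9] op 27.9 gf 0.0 q [-0.33  0.25  1.48  0.    1.4  -3.08] tilt [ 0.012 -0.004 -1.   ]
-> 0.4677 0.2488 0.22 107.4 shift [-0.6386, 0.6517, 0.0795] turn 0.2788
t 11.8 tcp [ 0.6108 -0.0866  0.2548] psi 157.58 F [-0.1  0.   0.9] op 27.9 gf 0.0 q [-0.33  0.25  1.48  0.    1.4  -3.08] tilt [ 0.012 -0.004 -1.   ]
-> 0.4677 0.2488 0.22 -72.6 shift [-0.6386, 0.6517, 0.0795] turn -0.7212
```

Request:
play_rows(plan=[[75,[-0.639,0.652,0.05],0.279],[75,[-0.639,0.652,0.05],0.279],[75,[-0.639,0.652,0.05],0.279],[75,[-0.639,0.652,0.05],0.279],[75,[-0.639,0.652,0.05],0.279],[75,[-0.639,0.652,0.05],0.279],[75,[-0.639,0.652,0.05],0.279],[75,[-0.639,0.652,0.05],0.279],[75,[-0.639,0.652,0.05],0.279]])

```text
time_s: 12.7
eef_pos: [0.4617, 0.2532, 0.226]
eef_rot: [-0.001, -0.153, 0.988, 0.0]
wrist_force: [1.4, -0.5, 0.2]
opening: 0.872
grasp_force: 0.0
```

```bash
cat > look.py <<'E'
from bench import *
from h import *
import sys
k=sys.argv[1];H=[.5683,-.0687,-.395]
for n in("top","side"):
    c=camera(n);np.savez(n+k+".npz",**c);cv2.imwrite(f"pics/{n}{k}.png",c["image"][:,:,::-1])
    W=cloud(c).reshape(-1,3);W=W[~np.isnan(W[:,0])];q=toloc(W,H)
    for nm,s in(("panel",1),("twin",-1)):
        m=(abs(q[:,0]-s*.042)<.02)&(abs(q[:,1])<.04)&(q[:,2]>.09)&(q[:,2]<.13)
        u=q[m]
        if len(u)>8:
            v=line(u);print(n,nm,len(u),"y",np.percentile(u[:,1],[2,98]).round(4),"x",np.percentile(u[:,0],[5,50,95]).round(4),"ztop",np.percentile(u[:,2],98).round(4),"slope",(v[0]/v[1]).round(3))
            for z0 in(.09,.1,.108):
                w=u[(u[:,2]>z0)&(u[:,2]<z0+.01)]
                if len(w)>5:print("    z",z0,"x",np.percentile(w[:,0],[5,50,95]).round(4))
E
python3 look.py 3; python3 go.py .4677 .2488 .17 107.4
```

```text
top panel 111 y [-0.0193  0.0226] x [0.0369 0.0386 0.0449] ztop 0.1161 slope 0.01
    z 0.09 x [0.0372 0.0376 0.0383]
    z 0.1 x [0.0365 0.0374 0.0439]
    z 0.108 x [0.037  0.0408 0.0449]
top twin 100 y [-0.019   0.0238] x [-0.0466 -0.0438 -0.0383] ztop 0.1156 slope -0.003
    z 0.09 x [-0.0464 -0.0461 -0.0457]
    z 0.1 x [-0.0466 -0.0458 -0.0386]
    z 0.108 x [-0.0458 -0.0422 -0.0382]
side panel 66 y [-0.0235  0.0194] x [0.0384 0.0426 0.0456] ztop 0.1153 slope -0.013
    z 0.09 x [0.0396 0.0423 0.0457]
    z 0.1 x [0.0384 0.0391 0.0461]
    z 0.108 x [0.0385 0.0426 0.0453]
side twin 70 y [-0.0244  0.019 ] x [-0.0442 -0.0402 -0.0368] ztop 0.115 slope 0.049
    z 0.09 x [-0.044  -0.0392 -0.0368]
    z 0.1 x [-0.0442 -0.0395 -0.0368]
    z 0.108 x [-0.0445 -0.0407 -0.0373]
t 12.8 tcp [0.4635 0.2505 0.2264] psi 107.46 F [ 0.6 -0.3  1.1] op 75.0 gf 0.0 q [ 0.27  0.08  1.73 -0.    1.33 -1.61] tilt [-0.    -0.001 -1.   ]
-> 0.4677 0.2488 0.17 107.4 shift [-0.0088, -0.0071, 0.141] turn 0.0003
```

Request:
play_rows(plan=[[75,[-0.009,-0.007,0.05],0],[75,[-0.009,-0.007,0.15],0],[75,[-0.009,-0.007,0.17],0],[75,[-0.009,-0.007,0.17],0]])

```text
time_s: 13.2
eef_pos: [0.4674, 0.2472, 0.1573]
eef_rot: [-0.002, -0.15, 0.989, -0.0]
wrist_force: [0.4, -0.0, -0.0]
opening: 0.882
grasp_force: 0.0
```

```bash
python3 go.py .4677 .2488 .086 107.4
python3 - <<'E'
from bench import *
from h import *
c=camera("side");np.savez("side4.npz",**c)
cv2.imwrite("pics/side4c.png",cv2.resize(c["image"][80:220,200:340,::-1],None,fx=4,fy=4,interpolation=cv2.INTER_CUBIC))
E
```

```text
t 13.2 tcp [0.4674 0.2472 0.1573] psi 107.25 F [ 0.4 -0.  -0. ] op 75.4 gf 0.0 q [ 0.26  0.16  1.79 -0.    1.2  -1.61] tilt [-0.004 -0.001 -1.   ]
-> 0.4677 0.2488 0.086 107.4 shift [-0.0027, 0.0036, 0.1783] turn -0.0008
```

View pics/side4c.png

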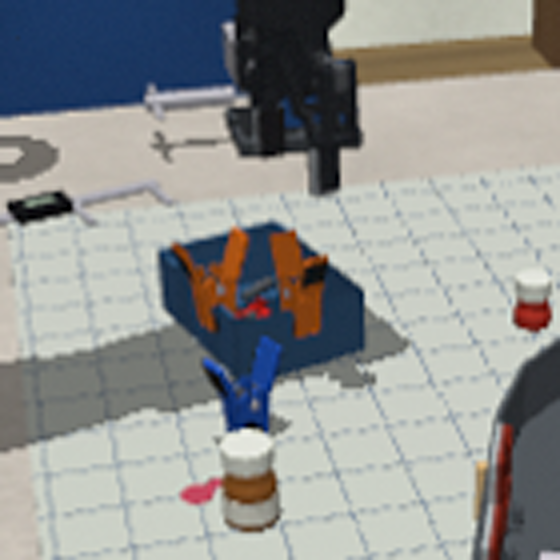

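Crop: the gripper is above the right-hand orange clip at (300,280), and the blue look-alike at (245,380) is well away. Descending.

Request:
play_rows(plan=[[75,[-0.002,0.002,0.08],0],[75,[-0.002,0.002,0.15],0],[75,[-0.002,0.002,0.178],0],[75,[-0.002,0.002,0.178],0]])

```text
time_s: 13.65
eef_pos: [0.4686, 0.2493, 0.0875]
eef_rot: [-0.001, -0.151, 0.989, -0.0]
wrist_force: [0.4, -0.9, -0.6]
opening: 0.877
grasp_force: 0.0
```

Request:
play_rows(plan=[[20,[0,0,0],0],[20,[0,0,0],0],[20,[0,0,0],0],[20,[0,0,0],0],[20,[0,0,0],0],[20,[0,0,0],0],[20,[0,0,0],0]])

```text
time_s: 14.35
eef_pos: [0.4702, 0.2502, 0.0897]
eef_rot: [0.002, -0.151, 0.989, 0.0]
wrist_force: [-0.4, 0.8, 7.2]
opening: 0.286
grasp_force: 59.8
```

Request:
play_rows(plan=[[20,[0,0,-0.01],0],[20,[0,0,-0.03],0],[20,[0,0,-0.06],0],[20,[0,0,-0.15],0],[20,[0,0,-0.3],0],[20,[0,0,-0.33],0],[20,[0,0,-0.33],0]])

```text
time_s: 15.05
eef_pos: [0.4714, 0.2504, 0.2253]
eef_rot: [0.005, -0.151, 0.989, 0.001]
wrist_force: [0.6, 0.7, -1.0]
opening: 0.288
grasp_force: 59.1
```

```bash
cat > clip.py <<'E'
from bench import *
from h import *
import go,sys
k=sys.argv[1];o,R,psi=go.show();T=o["eef_pos"]
for n in("side","top"):
    c=camera(n);np.savez(n+k+".npz",**c);I=c["image"].astype(int);W=cloud(c);ok=~np.isnan(W[...,0]);P=W[ok];I=I[ok]
    org=(I[:,0]>1.6*I[:,2])&(I[:,0]>1.25*I[:,1])&(I[:,1]>I[:,2]*1.1)
    q=(P-T)@R;m=org&(np.linalg.norm(q,axis=1)<.08)
    u=q[m]
    if len(u)>5:print(n,len(u),"tool x",np.percentile(u[:,0],[2,50,98]).round(4),"y",np.percentile(u[:,1],[2,50,98]).round(4),"z",np.percentile(u[:,2],[0,2,50,98,100]).round(4))
    if n=="side":
        a,b=proj(c,T)[0].astype(int);cv2.imwrite(f"pics/clip{k}.png",cv2.resize(c["image"][max(0,b-40):b+50,a-45:a+45,::-1],None,fx=5,fy=5,interpolation=cv2.INTER_CUBIC));print(a,b)
E
python3 clip.py 5
```

```text
t 15.05 tcp [0.4714 0.2504 0.2253] psi 107.36 F [ 0.6  0.7 -1. ] op 24.6 gf 59.1 q [ 0.27  0.09  1.72 -0.    1.32 -1.61] tilt [ 0.009  0.002 -1.   ]
side 225 tool x [-0.0063  0.0089  0.0161] y [-0.0219 -0.0134  0.0143] z [-0.0158 -0.0128  0.027   0.0583  0.0628]
273 103
top 157 tool x [-0.0033  0.0118  0.0164] y [-0.0199 -0.0097  0.0161] z [-0.0124 -0.0099  0.0292  0.0597  0.0657]
```

View pics/clip5.png

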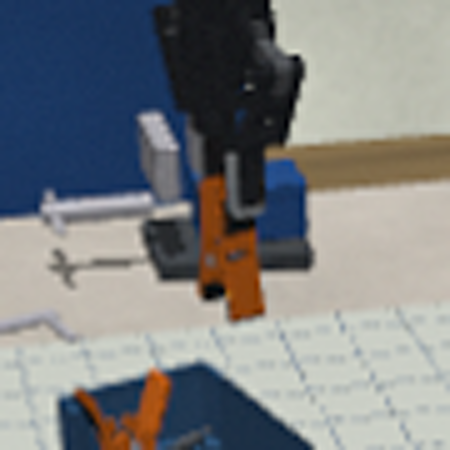

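Clip held squeezed, jaws hanging down with the handles between the finger ends; the other clip is still on the tray rim. Carrying it over the bow-side shoulder.

```bash
python3 go.py .6275 -.041 .225 157.4
```

```text
t 15.15 tcp [0.4688 0.2497 0.2205] psi 107.35 F [-1.1 -0.2 -0.7] op 24.6 gf 59.1 q [ 0.27  0.09  1.73 -0.    1.32 -1.61] tilt [ 0.001  0.    -1.   ]
-> 0.6275 -0.041 0.225 157.4 shift [-0.162, -0.8119, -0.011] turn -0.278
```

Request:
play_rows(plan=[[20,[-0.162,-0.812,-0.01],-0.278],[20,[-0.162,-0.812,-0.01],-0.278],[20,[-0.162,-0.812,-0.01],-0.278],[20,[-0.162,-0.812,-0.01],-0.278],[20,[-0.162,-0.812,-0.01],-0.278],[20,[-0.162,-0.812,-0.01],-0.278],[20,[-0.162,-0.812,-0.01],-0.278],[20,[-0.162,-0.812,-0.01],-0.278],[20,[-0.162,-0.812,-0.01],-0.278],[20,[-0.162,-0.812,-0.01],-0.278]])

```text
time_s: 16.15
eef_pos: [0.6262, -0.04, 0.2221]
eef_rot: [-0.001, -0.555, 0.832, 0.001]
wrist_force: [-0.7, 0.1, 0.0]
opening: 0.286
grasp_force: 59.1
```

```bash
cat >> clip.py <<'E'
    H=[.5683,-.0687,-.395];h=toloc(P[m],H);t=toloc(T[None],H)[0]
    print("   TCP hull",t.round(4))
    zt=h[:,2].min()
    for z0 in np.arange(zt,zt+.08,.01):
        w=h[(h[:,2]>=z0)&(h[:,2]<z0+.01)]
        if len(w)>4:print("    z",z0.round(3),len(w),"hx",np.percentile(w[:,0],[3,97]).round(4),"hy",np.percentile(w[:,1],[3,97]).round(4))
E
python3 clip.py 6
```

```text
t 16.15 tcp [ 0.6262 -0.04    0.2221] psi 157.4 F [-0.7  0.1  0. ] op 24.4 gf 59.1 q [-0.25  0.31  1.47  0.    1.37 -3.  ] tilt [-0.003  0.001 -1.   ]
side 253 tool x [-0.0075  0.0137  0.0177] y [-0.0191 -0.0016  0.019 ] z [-0.0164 -0.0135  0.0247  0.0588  0.0605]
363 143
   TCP hull [0.0424 0.0487 0.2221]
    z 0.162 23 hx [0.0212 0.0643] hy [0.0326 0.0462]
    z 0.172 22 hx [0.0228 0.0609] hy [0.0323 0.045 ]
    z 0.182 44 hx [0.0266 0.0576] hy [0.031  0.0432]
    z 0.192 67 hx [0.0284 0.0565] hy [0.031  0.0564]
    z 0.202 37 hx [0.0297 0.0555] hy [0.0315 0.0565]
    z 0.212 21 hx [0.031  0.0567] hy [0.0318 0.049 ]
    z 0.222 17 hx [0.0306 0.0578] hy [0.0323 0.037 ]
    z 0.232 22 hx [0.0317 0.0573] hy [0.0322 0.051 ]
top 28 tool x [0.0062 0.011  0.0129] y [-0.0124 -0.009   0.0089] z [-0.0122 -0.0113  0.0169  0.0443  0.0519]
   TCP hull [0.0424 0.0487 0.2221]
    z 0.2 10 hx [0.0423 0.053 ] hy [0.0361 0.0396]
```

View pics/clip6.png

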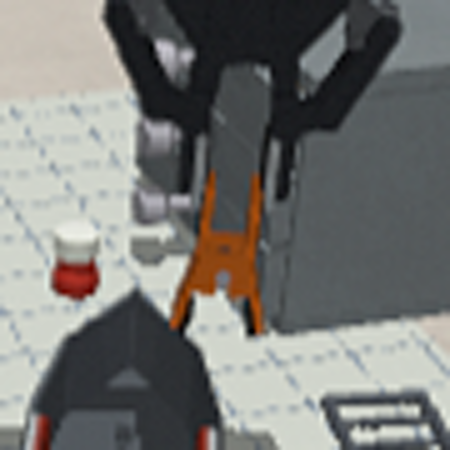

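Clip hangs upright with its jaws wide open (tips at crop (180,325) and (250,330)), symmetric about hull x of about 43 mm. Lowering over the rim.

Request:
play_rows(plan=[[20,[0,-0.002,0.08],0],[20,[0,-0.002,0.12],0],[20,[0,-0.002,0.15],0],[20,[0,-0.002,0.18],0],[20,[0,-0.002,0.21],0],[20,[0,-0.002,0.23],0],[20,[0,-0.002,0.24],0],[20,[0,-0.002,0.24],0]])

```text
time_s: 17.05
eef_pos: [0.6279, -0.0414, 0.1272]
eef_rot: [-0.0, -0.555, 0.832, 0.0]
wrist_force: [0.6, 0.2, -1.0]
opening: 0.287
grasp_force: 59.1
```

```bash
python3 clip.py 7;python3 - <<'E'
from h import *
for n in("top3","side3"):
    W=cloud(load(n)).reshape(-1,3);W=W[~np.isnan(W[:,0])];q=toloc(W,[.5683,-.0687,-.395])
    m=(q[:,0]>.054)&(q[:,0]<.07)&(abs(q[:,1])<.1)&(q[:,2]>.015);print(n,m.sum(),q[m].min(0) if m.any() else 0,q[m].max(0) if m.any() else 0)
E
```

```text
t 17.05 tcp [ 0.6279 -0.0414  0.1272] psi 157.39 F [ 0.6  0.2 -1. ] op 24.5 gf 59.1 q [-0.25  0.4   1.55 -0.    1.19 -3.  ] tilt [-0.001  0.    -1.   ]
side 254 tool x [-0.0062  0.0141  0.0712] y [-0.0194  0.0042  0.0198] z [-0.0216 -0.0134  0.0252  0.0586  0.0607]
360 177
   TCP hull [0.0445 0.0481 0.1272]
    z 0.067 28 hx [0.0228 0.0666] hy [0.0012 0.0517]
    z 0.077 28 hx [0.0248 0.0629] hy [-0.0135  0.0538]
    z 0.087 39 hx [0.0289 0.0622] hy [-0.022   0.0484]
    z 0.097 63 hx [0.0309 0.0585] hy [-0.0234  0.054 ]
    z 0.107 47 hx [0.0326 0.0572] hy [-0.0211  0.0544]
    z 0.117 18 hx [0.0319 0.0591] hy [0.0306 0.0366]
    z 0.127 13 hx [0.0332 0.0578] hy [0.0305 0.0358]
    z 0.137 17 hx [0.0338 0.0572] hy [0.0319 0.0506]
   TCP hull [0.0445 0.0481 0.1272]
top3 3 [ 0.06077023 -0.07727755  0.043101  ] [0.06209418 0.07563984 0.04801415]
side3 76 [ 0.05404217 -0.08178116  0.01576678] [0.06291063 0.07944912 0.04703578]
```

Request:
play_rows(plan=[[30,[0,0,0],0],[35,[0,0,0],0],[40,[0,0,0],0],[46,[0,0,0],0],[52,[0,0,0],0],[60,[0,0,0],0],[72,[0,0,0],0],[75,[0,0,0],0],[75,[0,0,-0.1],0],[75,[0,0,-0.25],0]])

```text
time_s: 18.15
eef_pos: [0.626, -0.0409, 0.2154]
eef_rot: [-0.002, -0.555, 0.832, 0.003]
wrist_force: [1.0, 1.0, -0.3]
opening: 0.879
grasp_force: 0.0
```

```bash
python3 go.py .4047 .2741 .22 17.4;  python3 -c "
from bench import *;from h import *
c=camera('side');np.savez('side8.npz',**c);cv2.imwrite('pics/side8c.png',cv2.resize(c['image'][120:260,280:420,::-1],None,fx=4,fy=4,interpolation=cv2.INTER_CUBIC))"
```

```text
t 18.15 tcp [ 0.626  -0.0409  0.2154] psi 157.38 F [ 1.   1.  -0.3] op 75.1 gf 0.0 q [-0.25  0.31  1.48 -0.    1.36 -3.  ] tilt [-0.007  0.002 -1.   ]
-> 0.4047 0.2741 0.22 17.4 shift [-0.5142, 0.8137, -0.0064] turn 0.7777
```

View pics/side8c.png

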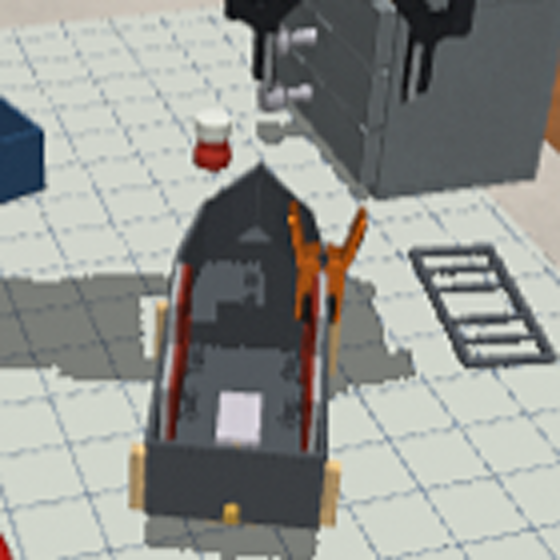

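First clip stands over the rim on the bow-side shoulder (pivot at crop (325,265)), and the panel is flush. Fetching the second clip.

Request:
play_rows(plan=[[75,[-0.514,0.814,-0.02],0.45],[75,[-0.514,0.814,-0.02],0.45],[75,[-0.514,0.814,-0.02],0.45],[75,[-0.514,0.814,-0.02],0.45],[75,[-0.514,0.814,-0.02],0.45],[75,[-0.514,0.814,-0.02],0.45],[75,[-0.514,0.814,-0.02],0.45],[75,[-0.514,0.814,-0.02],0.45],[75,[-0.514,0.814,-0.02],0.45],[75,[-0.514,0.814,-0.02],0.45]])

```text
time_s: 19.2
eef_pos: [0.4055, 0.2752, 0.226]
eef_rot: [0.0, 0.12, 0.993, 0.0]
wrist_force: [0.7, 0.2, 0.2]
opening: 0.88
grasp_force: 0.0
```

```bash
python3 go.py .4047 .2741 .17 17.4
```

```text
t 19.2 tcp [0.4055 0.2752 0.226 ] psi 76.25 F [0.7 0.2 0.2] op 75.1 gf 0.0 q [ 0.35 -0.01  1.82  0.    1.33 -0.98] tilt [ 0.001  0.001 -1.   ]
-> 0.4047 0.2741 0.17 17.4 shift [0.0014, -0.0032, 0.14] turn 0.327
```

Request:
play_rows(plan=[[75,[0.001,-0.003,0],0.327],[75,[0.001,-0.003,0],0.327],[75,[0.001,-0.003,0],0.327],[75,[0.001,-0.003,0],0.327],[75,[0.001,-0.003,0],0.327],[75,[0.001,-0.003,0],0.327],[75,[0.001,-0.003,0.1],0.327],[75,[0.001,-0.003,0.2],0.327],[75,[0.001,-0.003,0.2],0.327]])

```text
time_s: 20.1
eef_pos: [0.4021, 0.271, 0.1409]
eef_rot: [-0.003, 0.591, 0.807, -0.004]
wrist_force: [0.8, -0.0, -0.3]
opening: 0.877
grasp_force: 0.0
```

```bash
python3 clip.py 9; python3 go.py .4047 .2741 .086 17.4
```

```text
t 20.1 tcp [0.4021 0.271  0.1409] psi 17.53 F [ 0.8 -0.  -0.3] op 74.9 gf 0.0 q [ 0.35  0.09  1.9  -0.    1.16  0.04] tilt [-0.009 -0.003 -1.   ]
side 142 tool x [-0.011  -0.0055  0.0137] y [-0.0241  0.0092  0.0278] z [0.031  0.0319 0.0591 0.0778 0.0789]
250 130
   TCP hull [-0.2841  0.2496  0.1409]
    z 0.062 28 hx [-0.2972 -0.267 ] hy [0.2371 0.2544]
    z 0.072 43 hx [-0.2945 -0.2669] hy [0.2362 0.2685]
    z 0.082 27 hx [-0.2934 -0.2614] hy [0.2319 0.2713]
    z 0.092 21 hx [-0.2967 -0.2595] hy [0.2302 0.2721]
    z 0.102 23 hx [-0.307  -0.2573] hy [0.2289 0.273 ]
top 168 tool x [-0.0077  0.0022  0.0147] y [-0.0236  0.0118  0.0297] z [-0.0583  0.0316  0.057   0.0775  0.079 ]
   TCP hull [-0.2841  0.2496  0.1409]
    z 0.062 20 hx [-0.2968 -0.2693] hy [0.2391 0.2678]
    z 0.072 54 hx [-0.299  -0.2687] hy [0.2398 0.2698]
    z 0.082 33 hx [-0.3015 -0.2657] hy [0.2361 0.2708]
    z 0.092 23 hx [-0.3037 -0.2623] hy [0.2332 0.2691]
    z 0.102 36 hx [-0.3074 -0.2599] hy [0.2314 0.2718]
t 20.2 tcp [0.4058 0.2725 0.146 ] psi 17.55 F [ 0.4 -0.2  0.4] op 74.9 gf 0.0 q [0.35 0.09 1.9  0.   1.16 0.04] tilt [-0.001 -0.    -1.   ]
-> 0.4047 0.2741 0.086 17.4 shift [0.0047, -0.0012, 0.15] turn 0.0008
```

Request:
play_rows(plan=[[75,[0.004,-0.002,0.08],0],[75,[0.004,-0.002,0.145],0],[75,[0.004,-0.002,0.148],0],[75,[0.004,-0.002,0.148],0]])

```text
time_s: 20.6
eef_pos: [0.4059, 0.2743, 0.0884]
eef_rot: [0.001, 0.591, 0.807, 0.001]
wrist_force: [-0.2, -0.4, 0.0]
opening: 0.877
grasp_force: 0.0
```

Request:
play_rows(plan=[[20,[0,0,0],0],[20,[0,0,0],0],[20,[0,0,0],0],[20,[0,0,0],0],[20,[0,0,0],0],[20,[0,0,0],0],[20,[0,0,0],0]])

```text
time_s: 21.3
eef_pos: [0.4055, 0.2741, 0.0884]
eef_rot: [0.001, 0.591, 0.807, 0.001]
wrist_force: [-3.7, -1.5, 12.2]
opening: 0.292
grasp_force: 58.3
```

Request:
play_rows(plan=[[20,[0,0,-0.01],0],[20,[0,0,-0.03],0],[20,[0,0,-0.06],0],[20,[0,0,-0.15],0],[20,[0,0,-0.3],0],[20,[0,0,-0.4],0],[20,[0,0,-0.4],0]])

```text
time_s: 22.0
eef_pos: [0.4087, 0.2754, 0.2554]
eef_rot: [0.004, 0.591, 0.807, 0.006]
wrist_force: [0.4, 0.2, -0.7]
opening: 0.29
grasp_force: 58.9
```

```bash
python3 go.py .593 -.124 .25 -22.6
```

```text
t 22.0 tcp [0.4087 0.2754 0.2554] psi 17.54 F [ 0.4  0.2 -0.7] op 24.7 gf 58.9 q [ 0.35 -0.04  1.79  0.    1.37  0.05] tilt [ 0.014  0.005 -1.   ]
-> 0.593 -0.124 0.25 -22.6 shift [-1.091, 0.138, 0.0147] turn 0.223
```

Request:
play_rows(plan=[[20,[-0.98,0.124,0],0.223],[20,[-0.98,0.124,0],0.223],[20,[-0.98,0.124,0],0.223],[20,[-0.98,0.124,0],0.223],[20,[-0.98,0.124,0],0.223],[20,[-0.98,0.124,0],0.223],[20,[-0.98,0.124,0],0.223],[20,[-0.98,0.124,0],0.223],[20,[-0.98,0.124,0],0.223],[20,[-0.98,0.124,0],0.223]])

```text
time_s: 23.0
eef_pos: [0.5698, -0.0858, 0.2462]
eef_rot: [-0.001, 0.833, 0.554, -0.0]
wrist_force: [-1.0, -0.2, -1.0]
opening: 0.295
grasp_force: 58.9
```

```bash
python3 go.py .593 -.124 .222 -22.6
```

```text
t 23.0 tcp [ 0.5698 -0.0858  0.2462] psi -22.74 F [-1.  -0.2 -1. ] op 25.2 gf 58.9 q [-0.36  0.17  1.59  0.    1.38  0.04] tilt [-0.001  0.001 -1.   ]
-> 0.593 -0.124 0.222 -22.6 shift [-0.0657, 0.0904, 0.0604] turn -0.0008
```

Request:
play_rows(plan=[[20,[-0.066,0.09,0.02],0],[20,[-0.066,0.09,0.06],0],[20,[-0.066,0.09,0.06],0],[20,[-0.066,0.09,0.06],0]])

```text
time_s: 23.4
eef_pos: [0.5923, -0.1214, 0.2222]
eef_rot: [-0.001, 0.832, 0.555, -0.0]
wrist_force: [-1.0, -0.1, -0.4]
opening: 0.29
grasp_force: 58.9
```

```bash
python3 clip.py 10; python3 go.py
```

```text
t 23.4 tcp [ 0.5923 -0.1214  0.2222] psi -22.53 F [-1.  -0.1 -0.4] op 24.8 gf 58.9 q [-0.4   0.25  1.54  0.    1.35 -0.01] tilt [-0.002  0.001 -1.   ]
side 303 tool x [-0.0117 -0.0083  0.0108] y [-0.0223 -0.0022  0.0177] z [-0.0159 -0.0148  0.025   0.0567  0.06  ]
363 161
   TCP hull [ 0.0425 -0.0394  0.2222]
    z 0.162 30 hx [0.0183 0.0609] hy [-0.0493 -0.0301]
    z 0.172 26 hx [0.0202 0.0602] hy [-0.0489 -0.0342]
    z 0.182 55 hx [0.0238 0.0563] hy [-0.0511 -0.0322]
    z 0.192 81 hx [0.0274 0.0558] hy [-0.0504 -0.0281]
    z 0.202 38 hx [0.029  0.0548] hy [-0.0511 -0.0291]
    z 0.212 25 hx [0.03   0.0562] hy [-0.0496 -0.033 ]
    z 0.222 22 hx [0.0314 0.0568] hy [-0.0502 -0.0329]
    z 0.232 26 hx [0.0325 0.0561] hy [-0.0498 -0.0295]
   TCP hull [ 0.0425 -0.0394  0.2222]
t 23.5 tcp [ 0.5931 -0.1219  0.2234] psi -22.52 F [ 0.3  0.4 -0.9] op 24.9 gf 58.9 q [-0.4   0.25  1.54  0.    1.35 -0.01] tilt [ 0.001 -0.    -1.   ]
```

View pics/clip10.png

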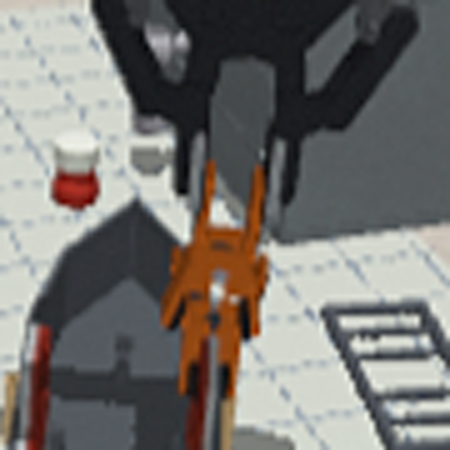

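Second clip upright and open, with a slight lean; jaw centre about 3 mm inboard, so correcting by +2.5 mm and lowering.

Request:
play_rows(plan=[[20,[-0.006,0.006,0.08],0],[20,[-0.006,0.006,0.12],0],[20,[-0.006,0.006,0.15],0],[20,[-0.006,0.006,0.18],0],[20,[-0.006,0.006,0.21],0],[20,[-0.006,0.006,0.23],0],[20,[-0.006,0.006,0.242],0],[20,[-0.006,0.006,0.242],0]])

```text
time_s: 24.3
eef_pos: [0.5942, -0.1263, 0.1251]
eef_rot: [-0.0, 0.832, 0.555, -0.0]
wrist_force: [-0.5, 0.5, -1.1]
opening: 0.289
grasp_force: 59.0
```

```bash
python3 clip.py 11 | head -12
```

```text
t 24.3 tcp [ 0.5942 -0.1263  0.1251] psi -22.61 F [-0.5  0.5 -1.1] op 24.7 gf 59.0 q [-0.4   0.36  1.61 -0.    1.17 -0.01] tilt [-0.001  0.    -1.   ]
side 375 tool x [-0.0224 -0.0076  0.0772] y [-0.0227 -0.0034  0.017 ] z [-0.0643 -0.0374  0.0215  0.0691  0.0759]
360 199
   TCP hull [ 0.046  -0.0432  0.1251]
    z 0.049 10 hx [0.039  0.0419] hy [-0.0677 -0.0482]
    z 0.059 11 hx [0.0219 0.063 ] hy [-0.0656 -0.0493]
    z 0.069 33 hx [0.0228 0.0632] hy [-0.0667 -0.0331]
    z 0.079 49 hx [0.0249 0.0623] hy [-0.0635 -0.0361]
    z 0.089 53 hx [0.0286 0.0588] hy [-0.0546 -0.0304]
    z 0.099 82 hx [0.0322 0.0566] hy [-0.0539  0.0331]
    z 0.109 57 hx [0.0338 0.0594] hy [-0.0541  0.0343]
    z 0.119 27 hx [0.0348 0.0634] hy [-0.0533  0.0347]Traceback (most recent call last):
  File "clip.py", line 15, in <module>
    zt=h[:,2].min()
    return umr_minimum(a, axis, None, out, keepdims, initial, where)
ValueError: zero-size array to reduction operation minimum which has no identity
```

No contact forces; the jaws straddle the stack (.022 to .063). Releasing.

Request:
play_rows(plan=[[30,[0,0,0],0],[35,[0,0,0],0],[40,[0,0,0],0],[46,[0,0,0],0],[52,[0,0,0],0],[60,[0,0,0],0],[72,[0,0,0],0],[75,[0,0,0],0],[75,[0,0,-0.1],0],[75,[0,0,-0.25],0]])

```text
time_s: 25.4
eef_pos: [0.5924, -0.1256, 0.2136]
eef_rot: [-0.003, 0.832, 0.555, -0.002]
wrist_force: [1.1, -0.5, 0.6]
opening: 0.879
grasp_force: 0.0
```

Request:
play_rows(plan=[[75,[0,0,-0.2],0],[75,[0.3,-0.5,-0.2],0],[75,[0.3,-0.5,-0.2],0],[75,[0.3,-0.5,-0.2],0],[75,[0.3,-0.5,-0.2],0],[75,[0.3,-0.5,-0.2],0],[75,[0.3,-0.5,-0.2],0]])

```text
time_s: 26.1
eef_pos: [0.4542, 0.0642, 0.2968]
eef_rot: [0.0, 0.831, 0.556, 0.001]
wrist_force: [1.0, -1.3, 0.3]
opening: 0.879
grasp_force: 0.0
```

```bash
python3 look.py 12
python3 - <<'E'
from h import *
for n in("side12","top12"):
    c=load(n);I=c["image"].astype(int);W=cloud(c);ok=~np.isnan(W[...,0]);P=W[ok];I=I[ok]
    org=(I[:,0]>1.6*I[:,2])&(I[:,0]>1.25*I[:,1])&(I[:,1]>I[:,2]*1.1)
    h=toloc(P,[.5683,-.0687,-.395])
    for s in(1,-1):
        m=org&(abs(h[:,0]-.044)<.04)&(abs(h[:,1]-s*.044)<.019)&(h[:,2]>.06)&(h[:,2]<.16);u=h[m]
        print(n,s,len(u),"top z",u[:,2].max().round(4),"hy",np.percentile(u[:,1],[3,97]).round(4))
        for z0 in(.087,.105,.13):
            w=u[(u[:,2]>z0)&(u[:,2]<z0+.015)]
            if len(w)>3:print("   z",z0,"hx",np.percentile(w[:,0],[3,97]).round(4))
i=cv2.imread("pics/side12.png");cv2.imwrite("pics/side12c.png",cv2.resize(i[140:270,290:420],None,fx=4.5,fy=4.5,interpolation=cv2.INTER_CUBIC))
E
```

```text
top panel 222 y [-0.0393  0.0392] x [0.0299 0.0419 0.0582] ztop 0.1275 slope -0.09
    z 0.09 x [0.0293 0.0379 0.0551]
    z 0.1 x [0.0292 0.0404 0.0557]
    z 0.108 x [0.0365 0.0425 0.0563]
top twin 104 y [-0.0191  0.0236] x [-0.0464 -0.0442 -0.0386] ztop 0.1163 slope -0.029
    z 0.09 x [-0.0466 -0.0461 -0.0456]
    z 0.1 x [-0.0464 -0.0457 -0.0393]
    z 0.108 x [-0.0462 -0.042  -0.0383]
side panel 200 y [-0.0375  0.0368] x [0.0304 0.043  0.0593] ztop 0.1261 slope -0.047
    z 0.09 x [0.0312 0.0485 0.0589]
    z 0.1 x [0.033  0.0454 0.057 ]
    z 0.108 x [0.0328 0.0429 0.0575]
side twin 70 y [-0.0234  0.0194] x [-0.0444 -0.0402 -0.0368] ztop 0.1146 slope 0.06
    z 0.09 x [-0.0441 -0.0393 -0.0368]
    z 0.1 x [-0.0443 -0.0397 -0.0369]
    z 0.108 x [-0.0445 -0.0405 -0.0373]
side12 1 224 top z 0.1468 hy [0.0311 0.0549]
   z 0.087 hx [0.0313 0.0593]
   z 0.105 hx [0.0301 0.0599]
   z 0.13 hx [0.0224 0.069 ]
side12 -1 289 top z 0.1446 hy [-0.0546 -0.0313]
   z 0.087 hx [0.0308 0.059 ]
   z 0.105 hx [0.0295 0.0596]
   z 0.13 hx [0.0225 0.0679]
top12 1 204 top z 0.1497 hy [0.0347 0.0563]
   z 0.087 hx [0.0293 0.0559]
   z 0.105 hx [0.0302 0.058 ]
   z 0.13 hx [0.0206 0.0672]
top12 -1 198 top z 0.1462 hy [-0.0518 -0.0289]
   z 0.087 hx [0.029 0.057]
   z 0.105 hx [0.0292 0.0581]
   z 0.13 hx [0.0211 0.0665]
```

View pics/side12c.png

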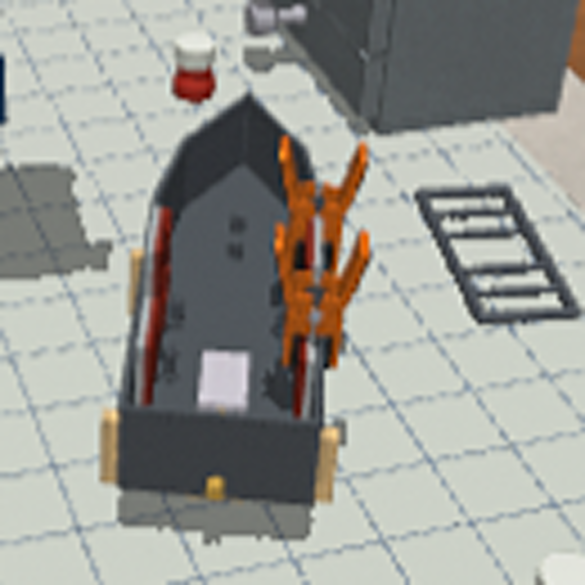

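Both clips sit on the shoulders and the panel is flush. But the handle tops at about 147 mm suggest the pivots are around 24–27 mm over the rim, too close to the 26 mm limit. I'll press each down with shut fingers between the handles.

```bash
python3 go.py .5933 -.1243 .22 67.4
```

```text
t 26.2 tcp [0.456  0.0616 0.2962] psi -22.51 F [ 0.9 -0.1  0. ] op 74.9 gf 0.0 q [-0.12 -0.14  1.8  -0.    1.48  0.27] tilt [ 0.002 -0.001 -1.   ]
-> 0.5933 -0.1243 0.22 67.4 shift [-0.298, 0.4947, 0.1914] turn -0.4995
```

Request:
play_rows(plan=[[0,[-0.298,0.495,0],-0.4995],[0,[-0.298,0.495,0],-0.4995],[0,[-0.298,0.495,0],-0.4995],[0,[-0.298,0.495,0],-0.4995],[0,[-0.298,0.495,0.19],-0.4995],[0,[-0.298,0.495,0.19],-0.4995],[0,[-0.298,0.495,0.19],-0.4995],[0,[-0.298,0.495,0.19],-0.4995],[0,[-0.298,0.495,0.19],-0.4995],[0,[-0.298,0.495,0.19],-0.4995]])

```text
time_s: 27.2
eef_pos: [0.593, -0.1268, 0.2185]
eef_rot: [-0.001, 0.231, 0.973, -0.0]
wrist_force: [-0.1, 0.2, 0.1]
opening: -0.004
grasp_force: 0.0
```

```bash
python3 go.py .5933 -.1243 .15 67.4
```

```text
t 27.2 tcp [ 0.593  -0.1268  0.2185] psi 63.33 F [-0.1  0.2  0.1] op -0.3 gf 0.0 q [-0.41  0.26  1.54 -0.    1.34 -1.51] tilt [-0.001  0.    -1.   ]
-> 0.5933 -0.1243 0.15 67.4 shift [0.0019, 0.006, 0.1712] turn -0.0226
```

Request:
play_rows(plan=[[0,[0.002,0.006,0.08],-0.0226],[0,[0.002,0.006,0.14],-0.0226],[0,[0.002,0.006,0.17],-0.0226],[0,[0.002,0.006,0.18],-0.0226],[0,[0.002,0.006,0.19],-0.0226],[0,[0.002,0.006,0.195],-0.0226],[0,[0.002,0.006,0.195],-0.0226]])

```text
time_s: 27.9
eef_pos: [0.5938, -0.1227, 0.1424]
eef_rot: [0.001, 0.198, 0.98, -0.0]
wrist_force: [0.0, 0.1, -0.2]
opening: -0.003
grasp_force: 0.0
```

Request:
play_rows(plan=[[0,[0,0,0.005],0],[0,[0,0,0.01],0],[0,[0,0,0.01],0]])

```text
time_s: 28.2
eef_pos: [0.5932, -0.1223, 0.1377]
eef_rot: [-0.0, 0.198, 0.98, 0.0]
wrist_force: [-0.3, -0.0, -0.1]
opening: 0.002
grasp_force: 0.0
```

Request:
play_rows(plan=[[0,[0,0,0.005],0],[0,[0,0,0.01],0],[0,[0,0,0.01],0]])

```text
time_s: 28.5
eef_pos: [0.593, -0.1223, 0.1333]
eef_rot: [-0.0, 0.198, 0.98, 0.0]
wrist_force: [0.3, -0.9, -0.8]
opening: 0.0
grasp_force: 0.0
```

Request:
play_rows(plan=[[0,[0,0,0.005],0],[0,[0,0,0.01],0],[0,[0,0,0.01],0]])

```text
time_s: 28.8
eef_pos: [0.593, -0.1223, 0.1292]
eef_rot: [-0.0, 0.198, 0.98, 0.0]
wrist_force: [1.0, 0.5, -0.2]
opening: -0.003
grasp_force: 0.0
```

Request:
play_rows(plan=[[0,[0,0,0.005],0],[0,[0,0,0.01],0],[0,[0,0,0.01],0]])

```text
time_s: 29.1
eef_pos: [0.593, -0.1223, 0.1252]
eef_rot: [-0.0, 0.198, 0.98, 0.0]
wrist_force: [-0.4, 0.3, -0.4]
opening: -0.003
grasp_force: 0.0
```

Request:
play_rows(plan=[[0,[0,0,0.005],0],[0,[0,0,0.01],0],[0,[0,0,0.01],0]])

```text
time_s: 29.4
eef_pos: [0.5931, -0.1223, 0.1213]
eef_rot: [-0.0, 0.198, 0.98, 0.0]
wrist_force: [0.5, 0.1, -0.0]
opening: 0.0
grasp_force: 0.0
```

Request:
play_rows(plan=[[0,[0,0,0.005],0],[0,[0,0,0.01],0],[0,[0,0,0.01],0]])

```text
time_s: 29.7
eef_pos: [0.5931, -0.1223, 0.1173]
eef_rot: [-0.0, 0.198, 0.98, 0.0]
wrist_force: [-0.3, -0.2, 0.5]
opening: -0.0
grasp_force: 0.0
```

Request:
play_rows(plan=[[0,[0,0,0.005],0],[0,[0,0,0.01],0],[0,[0,0,0.01],0]])

```text
time_s: 30.0
eef_pos: [0.5931, -0.1223, 0.1133]
eef_rot: [-0.0, 0.198, 0.98, 0.0]
wrist_force: [0.4, 0.4, 0.4]
opening: 0.001
grasp_force: 0.0
```

Request:
play_rows(plan=[[0,[0,0,0.005],0],[0,[0,0,0.01],0],[0,[0,0,0.01],0]])

```text
time_s: 30.3
eef_pos: [0.5932, -0.1224, 0.1094]
eef_rot: [-0.0, 0.198, 0.98, 0.0]
wrist_force: [-0.4, -0.8, -0.3]
opening: 0.003
grasp_force: 0.1
```

Request:
play_rows(plan=[[0,[0,0,0.004],0],[0,[0,0,0.006],0],[0,[0,0,0.006],0]])

```text
time_s: 30.6
eef_pos: [0.5934, -0.1225, 0.1073]
eef_rot: [0.0, 0.198, 0.98, -0.0]
wrist_force: [0.6, -0.4, -0.5]
opening: 0.001
grasp_force: 0.9
```

Request:
play_rows(plan=[[0,[0,0,0.004],0],[0,[0,0,0.006],0],[0,[0,0,0.006],0]])

```text
time_s: 30.9
eef_pos: [0.5936, -0.1225, 0.1055]
eef_rot: [0.0, 0.198, 0.98, -0.0]
wrist_force: [-0.8, -0.1, 4.2]
opening: -0.003
grasp_force: 3.0
```

Request:
play_rows(plan=[[0,[0,0,0.004],0],[0,[0,0,0.006],0],[0,[0,0,0.006],0]])

```text
time_s: 31.2
eef_pos: [0.5937, -0.1225, 0.1031]
eef_rot: [0.0, 0.198, 0.98, -0.0]
wrist_force: [-1.6, -0.2, 5.5]
opening: 0.002
grasp_force: 3.2
```

Run:
```python
from bench import *
from h import *
c=camera("side");np.savez("side13.npz",**c)
cv2.imwrite("pics/side13c.png",cv2.resize(c["image"][140:250,310:420,::-1],None,fx=5,fy=5,interpolation=cv2.INTER_CUBIC))
```

```text
(no output)
```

View pics/side13c.png

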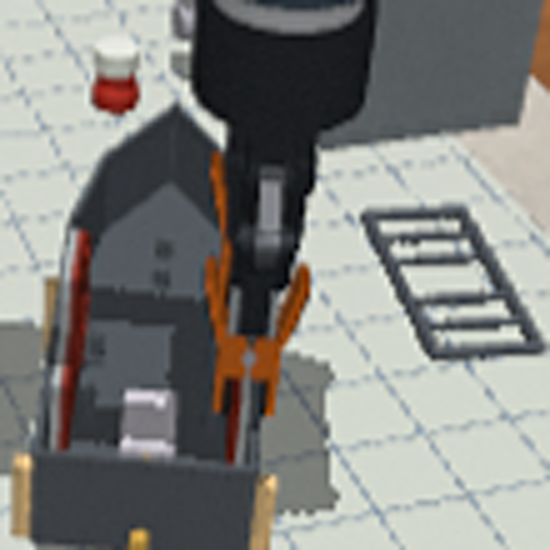

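The shut fingers press between the handles and the clip is sliding down at about 5 N, upright. Same for the other clip.

Request:
play_rows(plan=[[0,[0,0,-0.05],0],[0,[0,0,-0.15],0],[0,[0,0,-0.22],0],[0,[0,0,-0.22],0],[0,[0,0.214,-0.22],0],[0,[0,0.214,-0.22],0],[0,[0,0.214,-0.22],0],[0,[0,0.214,-0.22],0]])

```text
time_s: 32.05
eef_pos: [0.6258, -0.0428, 0.189]
eef_rot: [-0.001, 0.197, 0.98, -0.0]
wrist_force: [-0.6, -0.3, 0.2]
opening: 0.0
grasp_force: 0.0
```

```bash
python3 go.py .6266 -.0440 .113 67.4
```

```text
t 32.05 tcp [ 0.6258 -0.0428  0.189 ] psi 67.27 F [-0.6 -0.3  0.2] op 0.0 gf 0.0 q [-0.26  0.33  1.51 -0.    1.3  -1.43] tilt [-0.002  0.    -1.   ]
-> 0.6266 -0.044 0.113 67.4 shift [-0.0034, -0.002, 0.19] turn -0.0007
```

Request:
play_rows(plan=[[0,[-0.003,0,0.05],0],[0,[-0.003,0,0.09],0],[0,[-0.003,0,0.12],0],[0,[-0.003,0,0.14],0],[0,[-0.003,0,0.16],0],[0,[-0.003,0,0.175],0],[0,[-0.003,0,0.19],0],[0,[-0.003,0,0.195],0],[0,[-0.003,0,0.195],0]])

```text
time_s: 32.95
eef_pos: [0.6274, -0.0439, 0.1123]
eef_rot: [-0.0, 0.198, 0.98, 0.0]
wrist_force: [-0.4, -0.1, 0.3]
opening: 0.002
grasp_force: 0.2
```

Request:
play_rows(plan=[[0,[0,0,0.004],0],[0,[0,0,0.008],0],[0,[0,0,0.008],0]])

```text
time_s: 33.25
eef_pos: [0.6276, -0.0439, 0.1094]
eef_rot: [0.0, 0.198, 0.98, 0.0]
wrist_force: [-1.6, 0.4, 1.4]
opening: -0.002
grasp_force: 0.7
```

Request:
play_rows(plan=[[0,[0,0,0.004],0],[0,[0,0,0.008],0],[0,[0,0,0.008],0]])

```text
time_s: 33.55
eef_pos: [0.6281, -0.044, 0.1067]
eef_rot: [0.001, 0.198, 0.98, 0.0]
wrist_force: [-1.0, 0.4, 3.9]
opening: -0.002
grasp_force: 3.7
```

Request:
play_rows(plan=[[0,[0,0,0.004],0],[0,[0,0,0.008],0],[0,[0,0,0.009],0]])

```text
time_s: 33.85
eef_pos: [0.6283, -0.0441, 0.1033]
eef_rot: [0.001, 0.198, 0.98, -0.0]
wrist_force: [-1.6, 0.4, 5.9]
opening: 0.002
grasp_force: 4.4
```

Request:
play_rows(plan=[[0,[0,0,-0.05],0],[0,[0,0,-0.15],0],[0,[0,0,-0.25],0],[0,[0,0,-0.4],0],[0,[0.5,0.2,-0.4],0],[0,[0.5,0.2,-0.4],0],[0,[0.5,0.2,-0.4],0],[0,[0.5,0.2,-0.4],0],[0,[0.5,0.2,-0.4],0]])

```text
time_s: 34.75
eef_pos: [0.4716, 0.1099, 0.2626]
eef_rot: [-0.0, 0.197, 0.98, 0.0]
wrist_force: [1.1, -0.6, 0.4]
opening: -0.0
grasp_force: 0.0
```

```bash
python3 look.py 14
python3 - <<'E'
from h import *
for n in("side14","top14"):
    c=load(n);I=c["image"].astype(int);W=cloud(c);ok=~np.isnan(W[...,0]);P=W[ok];I=I[ok]
    org=(I[:,0]>1.6*I[:,2])&(I[:,0]>1.25*I[:,1])&(I[:,1]>I[:,2]*1.1)
    h=toloc(P,[.5683,-.0687,-.395])
    m=(abs(h[:,1])<.021)&(abs(h[:,0]-.042)<.012)&(h[:,2]>.09)&(h[:,2]<.13)&~org;u=h[m]
    for z0 in(.092,.1,.108):
        w=u[(u[:,2]>z0)&(u[:,2]<z0+.008)];
        if len(w)>4:print(n,"panel z",z0,np.percentile(w[:,0],[5,50,95]).round(4))
    print("ztop",np.percentile(u[:,2],98))
    for s in(1,-1):
        m=org&(abs(h[:,0]-.044)<.04)&(abs(h[:,1]-s*.044)<.019)&(h[:,2]>.06)&(h[:,2]<.16);u=h[m]
        print(n,s,len(u),"top z",u[:,2].max().round(4),"hy",np.percentile(u[:,1],[3,97]).round(4))
        for z0 in(.087,.105,.13):
            w=u[(u[:,2]>z0)&(u[:,2]<z0+.015)]
            if len(w)>3:print("   z",z0,"hx",np.percentile(w[:,0],[3,97]).round(4))
E
```

```text
top panel 220 y [-0.0393  0.0392] x [0.0355 0.0419 0.0592] ztop 0.1261 slope -0.096
    z 0.09 x [0.0294 0.0383 0.0562]
    z 0.1 x [0.035  0.041  0.0556]
    z 0.108 x [0.0374 0.0422 0.0575]
top twin 104 y [-0.019   0.0238] x [-0.0465 -0.0439 -0.0385] ztop 0.1159 slope -0.034
    z 0.09 x [-0.0465 -0.0463 -0.0446]
    z 0.1 x [-0.0472 -0.0461 -0.0438]
    z 0.108 x [-0.0463 -0.0421 -0.0382]
side panel 201 y [-0.0367  0.0366] x [0.0293 0.0428 0.0594] ztop 0.1258 slope -0.084
    z 0.09 x [0.0316 0.0486 0.0587]
    z 0.1 x [0.0331 0.044  0.0578]
    z 0.108 x [0.0311 0.0428 0.0589]
side twin 68 y [-0.0235  0.0176] x [-0.0443 -0.0401 -0.0368] ztop 0.1156 slope 0.023
    z 0.09 x [-0.0441 -0.0414 -0.0368]
    z 0.1 x [-0.0444 -0.0395 -0.0367]
    z 0.108 x [-0.0446 -0.0406 -0.0372]
side14 panel z 0.108 [0.0426 0.045  0.0453]
ztop 0.11518212532800493
side14 1 215 top z 0.1413 hy [0.0319 0.0541]
   z 0.087 hx [0.031  0.0591]
   z 0.105 hx [0.0295 0.0619]
   z 0.13 hx [0.0227 0.0671]
side14 -1 288 top z 0.1403 hy [-0.0544 -0.0315]
   z 0.087 hx [0.0308 0.0587]
   z 0.105 hx [0.0278 0.0613]
   z 0.13 hx [0.0227 0.0682]
top14 panel z 0.092 [0.0374 0.0379 0.0404]
top14 panel z 0.1 [0.0372 0.0378 0.0389]
top14 panel z 0.108 [0.0379 0.0427 0.0454]
ztop 0.11674427959211811
top14 1 205 top z 0.1421 hy [0.0344 0.0563]
   z 0.087 hx [0.0287 0.0563]
   z 0.105 hx [0.032  0.0591]
   z 0.13 hx [0.0207 0.0676]
top14 -1 193 top z 0.1419 hy [-0.0537 -0.0289]
   z 0.087 hx [0.029  0.0566]
   z 0.105 hx [0.0343 0.0588]
   z 0.13 hx [0.0199 0.0666]
```

```bash
python3 -c "
from bench import *
print(hand_in())"
```

```text
the job is handed in; nothing more can be done
None
```

Handed in at about 35 s: the panel stands flush against the far wall, bare face to it and level with its twin. Both orange clips are clamped upright on its shoulders, pivots about 18–20 mm over the rim, and the arm is clear; the hand-in call gave no verdict, so this rests on my last camera measurements.

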